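# Pin the stirrer hub of a roaster's cooling pan and lock the linchpin

## Task

Lock the stirrer hub on the coffee roaster's round cooling pan: take the linchpin that carries the wire ring from its wooden rest, feel gently for the cross hole in the hub and push the pin in level from the robot's side until its square collar is home against the hub, above the little ledge, without ramming it. Then, with the pin home, swing the sprung ring over the top of the hub and press it down past the pin's tip until it snaps shut, and let go. Leave the cup, the jar, the wrench and the plain pin where they are.

Things in the scene. Friction and masses are not known exactly. Their poses are not given: they have to be found in the camera images.
- linchpin: Steel linchpin, about 170 g. Origin on its axis at the shoulder (collar's front face); x along the shank to the tip, z up as it lies. Shank 10 mm in diameter, its flat end bevelled 1 mm, x 0 to 46 mm. Square collar 16 x 16 mm, x -26 to 0. Behind it a lug 13 mm wide, x -43 to -26, in which the ring's cross bar turns: 8 mm thick, 52 mm long along y, at x -34 (the hinge).
- pin_grip (a point): Centre of the linchpin's square collar, 13 mm behind the shoulder on the axis; axes as the linchpin's. Grip the collar on its two y sides. At the start it lies level on a wooden rest, axis 60 mm above the table, held under the shank (x 16 to 28 mm from the shoulder) and under the lug; beside and below the collar there is free air down to 12 mm above the table.
- ring (a joint): Angle of the wire ring, rad. 0: shut, pointing to the tip's side, 0.14 rad below the pin's axis. It grows as the ring swings up and back: 1.71 is upright, 2.95 the stop, leaning back. Slightly stiff: stays where left. At about 0.23 its end bar meets the tip; pressed over it with about 7 N (4 to 15), stretching the spring, it snaps free below at about 0.06. Above 0.09 it is not locked.
- ring_end (a point): Middle of the ring's straight end bar (wire 5 mm thick, straight for 36 mm along y), 79.5 mm from the hinge; springs out by up to 7 mm. x points away from the hinge along the ring, y as the linchpin's. The D-shaped ring is 55 mm wide outside; the hub fits through it. In its hole the pin has a little play: press the end bar evenly on both sides of the tip.
- hub_hole (a point): Nominal mouth of the hub's cross hole, mid front face; x points into the hole, level, z up. Hole 11.6 mm in diameter, right through, 95 mm above the table by drawing, but the hub floats: hub and hole really sit anywhere up to 8 mm above or below this point (not measured: find by feel; it stays still). Hub block 32 mm along x, 30 mm along y, flat top 15 mm above the hole's axis.
- cooling_pan: Round steel cooling pan, fixed, 286 mm wide, wall 45 mm high, the stirrer hub in its middle counting as part of it. Origin under its centre, x along the cross hole (hub_hole lies 16 mm to -x). Stirrer arms leave the hub along +y and -y, 50 mm below the hole. A ledge 12 mm wide juts 10 mm from the face below the mouth, its top 9.6 mm under the axis: the level collar slides in over it and cannot roll.
- cup: White cup, 72 mm wide, 75 mm tall, origin under its centre. Not part of the job.
- jar: Amber jar, 68 mm wide, 100 mm tall, origin under its centre. Not part of the job.
- wrench: Steel wrench, 170 mm long, lying flat along its x. Not part of the job.
- clevis_pin: Plain steel pin without any ring, 66 mm long, lying along its x on the table. Not part of the job.

How it is judged:
On the way:
1. the pin is home in the hub's hole (collar within 4 mm of the hub) with its ring still open (above 1.0 rad) (x of pin_grip in the frame of hub_hole between -0.017 and -0.009 m and y of pin_grip in the frame of hub_hole between -0.005 and 0.005 m and z of pin_grip in the frame of hub_hole between -0.013 and 0.013 m and angle between the x axis of pin_grip and the x axis of hub_hole, either way round below 0.17 rad and value of joint ring above 1 rad), for 0.2 s.
At the end, for the whole second after the job is handed in: The pin is in the hub's hole from the mouth side, aligned within 0.17 rad, collar within 4 mm of the hub's face (5 mm sideways and 13 mm in height of the nominal site); the ring is snapped shut below the tip (angle under 0.09 rad); the pin is at rest and released (x of pin_grip in the frame of hub_hole between -0.017 and -0.009 m and y of pin_grip in the frame of hub_hole between -0.005 and 0.005 m and z of pin_grip in the frame of hub_hole between -0.013 and 0.013 m and angle between the x axis of pin_grip and the x axis of hub_hole, either way round below 0.17 rad and value of joint ring below 0.09 rad and linear speed of linchpin below 0.02 m/s); the robot touches nothing.
It fails at once if the pin is rammed: more than 50 N between the linchpin and the pan with its hub (contact force between linchpin and cooling_pan above 50 N).
It fails at once if the robot itself pushes on the pan or hub with more than 30 N (contact force between any of the fingers, the arm and cooling_pan above 30 N).
It fails at once if the cup, jar, wrench or plain pin is shoved or knocked (moved more than 30 mm) (distance of any of cup, jar, wrench, clevis_pin from where it was at the start of the episode above 0.03 m).
It also fails if it takes over 69 s, if anything falls off the work surface, if the arm or the gripper's body presses on something with over 40 N, if the wrist force passes 120 N, or if a joint passes its speed limit or range.

## Robot

A 7-joint arm with a two-finger parallel gripper is mounted at the origin on the work surface. World frame = base frame: x ahead of the robot, y to its left, z up, the work surface at z = 0. Lengths are in m, angles in rad, forces in N, time in s.
With the tool pointing down it reaches from about 0.4 to 0.875 m from the base axis. Payload 4.4 kg.
Tool frame: the origin (TCP) lies at the very end of the fingers, on their centre line; the grasp point (between the pads) lies 19 mm behind it (r.tcp_to_grasp is the distance from the TCP to the grasp point, in m); y points along the fingers, x is the direction in which the jaws open and shut, and the axes are right-handed (so a half turn about y gives the same grasp; the last joint's range is limited). The gripper opens to 85 mm and grips with 20 to 120 N. Pads are 22 mm wide; open, the fingers measure 114 mm over their backs; the gripper's body (76 mm by 85 mm) begins 54 mm behind the grasp point. The pads swing forward as they close: fully open they stand 13 mm farther back than shut.
Start: joints at [-1.346, 0.628, 0.038, 1.517, -0.027, 0.996, -0.02], TCP at [0.186, 0.623, 0.231] pointing down, gripper open.
Joint ranges: [-3.06, 3.06], [-0.37, 2.12], [-1.25, 1.32], [0.18, 2.47], [-1.1, 4.24], [0.23, 1.98], [-2.94, 2.94]. Speed limits (rad/s): [2.57, 2.57, 3.14, 3.14, 3.14, 3.14, 3.14].

## Interface

Orientations are given as a unit quaternion [x, y, z, w].
In Python, from rig import telemetry, optics, ticket, spotter, r gives the robot as it stands. The module is installed in compiled form; this text tells all that it offers.
- The arm moves only by the tool servo_tool, never from a script. Its argument "motion" is text: rows parted by semicolons, each of 7 numbers parted by spaces: the turn, a rotation vector about the tool's x, y, z in rad, then the shift along the tool's x, y, z in mm, then the closure, from -1 (fully open) to 1 (shut). In form: wx wy wz x y z claw; .... A call has 1 to 5 rows; each row is the pose to reach, as a shift and turn from the pose commanded when the call began, along the tool's axes at that moment; what a row does not reach only later rows make up. A row lasts 1/10 s, in which the tool goes at most 50 mm and 8.59 degrees, less where a joint would pass 70% of its speed; a pose out of reach is approached as far as the arm can. A call with a gripper value outside its range is refused whole. The fingers move at their own pace and stop on an object; "newtons" is the grip in N (left out, the last holds). Time passes only in rows, so rows that repeat a pose let the fingers close. It gives the time, the measured TCP pose, the force and the opening at its end, in the units of the state.
- telemetry.state(): the state, without advancing time (a new reading comes with each control period).
- optics.snapshot(name): name is "side" or "top" or "wrist"; returns a dict with "image" (384x512x3 uint8, red, green, blue), "mtx" (3x3 intrinsics, pixels), "dist" ([k1, k2, p1, p2, k3] as OpenCV has them; the pictures are not rectified), "xyz" and "orientation" of the camera in the world. Camera axes: x right, y up, looking along -z (the intrinsics and any distortion apply to the point x, -y, -z); pixel columns grow to the right and rows downward; lengths in m; the calibration is good to about 2 mm. A picture is of the moment at which its call begins. There is no depth.
- ticket.job_done(): hands the job in, once; it reports no verdict.
Trained networks look in the newest picture that a camera, given by its name, has taken for a name from the list of things; names that differ only in an ending like _2 or _b are one class to them, and where a whole thing is asked for, a point or a joint stands for the part that bears it (a point fixed in the world has none). Each returns a list of dicts, best first, with "p" (0 to 1); they miss things now and then, are a little off and sometimes report something else, mostly with a low value. They report only what shows in the picture. A call takes as long as a camera call.
- spotter.regions_of(name, camera): "region" (384x512 bool, what is visible of it) and "rect" ([centre column, centre row, width, height] in pixels, round what is visible of it).
The state is a dict: "time_s": time; "qpos": joint angles; "qvel": joint speeds; "joint_efforts": joint torques, N m; "eef_pos": TCP position; "orientation": TCP orientation; "ft_force": force on the tool from outside, world axes, zero at the start; "torque": the same for the moment, N m; "gripper_width": opening from 0.0 (shut) to 1.0 (fully open).
Only numpy, scipy, OpenCV 4.12 (cv2) and the standard library are available. Lean on these libraries where they do the work, as an engineer would, in place of code of your own. Each camera call takes 0.05 s, during which the arm holds its last target.

## Working session

There is one attempt and no reset: what is moved stays moved. The work goes in short steps, Python scripts to look and compute and a tool call to move; the robot and the scene stay as the last step left them, time stands still between calls to the robot, and variables do not carry over. Pictures are saved under pics/ and viewed, and the job is handed in when it is done.

Besides the shell and the picture viewer there is one more tool, called after "Request:" in YAML: its name, and indented under it one key for each argument. servo_tool: Moves the arm, as the interface text tells. Its arguments: {"type":"object","properties":{"motion":{"type":"string"},"newtons":{"type":"number"}},"required":["motion"]}

```bash
ls; mkdir -p pics; cat > h.py <<'E'
import numpy as np,cv2
from scipy.spatial.transform import Rotation as R
from rig import telemetry, optics, ticket, spotter, r
def snap(n,f=None):
    s=optics.snapshot(n)
    if f: cv2.imwrite('pics/'+f,cv2.cvtColor(s['image'],cv2.COLOR_RGB2BGR))
    return s
def ray(s,uv):
    p=cv2.undistortPoints(np.array(uv,float).reshape(-1,1,2),np.array(s['mtx']),np.array(s['dist'])).reshape(-1,2)
    d=np.c_[p[:,0],-p[:,1],-np.ones(len(p))]
    return np.array(s['xyz']),R.from_quat(s['orientation']).apply(d)
def atz(s,uv,z):
    o,d=ray(s,uv); return o+d*((z-o[2])/d[:,2])[:,None]
def proj(s,P):
    P=np.atleast_2d(P); c=R.from_quat(s['orientation']).inv().apply(P-np.array(s['xyz']))
    q=np.c_[c[:,0],-c[:,1],-c[:,2]]
    return cv2.projectPoints(q,np.zeros(3),np.zeros(3),np.array(s['mtx']),np.array(s['dist']))[0].reshape(-1,2)
def tri(obs):
    A=np.zeros((3,3));b=np.zeros(3)
    for s,uv in obs:
        o,d=ray(s,[uv]);d=d[0]/np.linalg.norm(d[0]);M=np.eye(3)-np.outer(d,d);A+=M;b+=M@o
    return np.linalg.solve(A,b)
E
python3 - <<'E'
from h import *
for n in ['side','top','wrist']:
    s=snap(n,n+'0.png'); print(n,np.round(s['xyz'],3),np.round(R.from_quat(s['orientation']).as_matrix(),2).tolist(),np.array(s['mtx'])[0,0])
    if n!='wrist':
        for k in ['linchpin','cooling_pan','cup','jar','wrench','clevis_pin','ring']:
            for q in spotter.regions_of(k,n)[:2]: print(k,round(q['p'],2),np.round(q['rect']))
st=telemetry.state();print(st); print(r.tcp_to_grasp, R.from_quat(st['orientation']).as_matrix().round(3))
E
```

```text
pics
side [0.363 0.453 0.799] [[-0.96, 0.2, -0.19], [-0.27, -0.72, 0.63], [-0.01, 0.66, 0.75]] 412.77730598159803
linchpin 0.59 [315. 164.  54.  16.]
cooling_pan 0.58 [216. 311. 141. 141.]
cup 0.83 [238. 131.  21.  34.]
jar 0.87 [210. 170.  26.  48.]
wrench 0.88 [338. 147.  60.  10.]
wrench 0.54 [239. 128.  25.  35.]
ring 0.49 [330. 158.  30.  28.]
top [ 0.386 -0.184  1.094] [[-0.02, 0.99, -0.15], [-1.0, -0.03, -0.02], [-0.03, 0.15, 0.99]] 392.8893604741207
linchpin 0.83 [313. 230.  36.  48.]
cooling_pan 0.97 [159. 194. 107. 100.]
jar 0.8 [275. 138.  24.  31.]
wrench 0.89 [362. 245.  27.  58.]
clevis_pin 0.58 [228. 238.  16.  19.]
ring 0.74 [364. 245.  27.  62.]
ring 0.69 [315. 246.  28.  35.]
wrist [0.115 0.645 0.375] [[0.29, -0.92, -0.28], [0.96, 0.27, 0.08], [0.0, -0.29, 0.96]] 337.9895296729483
{'time_s': 0.85, 'qpos': array([-1.34582602,  0.62836278,  0.03850984,  1.51742093, -0.02698328,
        0.99630317, -0.02002909]), 'qvel': array([-0.00091552,  0.00014373, -0.00124254,  0.00170708,  0.00074871,
       -0.00091877,  0.00080691]), 'joint_efforts': array([ 1.26019022e-03, -5.63236570e+01,  1.22567754e+00, -1.93787920e+01,
        1.09099856e-02,  1.40070431e-03,  1.87857904e-05]), 'eef_pos': array([0.18633467, 0.62272461, 0.23133103]), 'orientation': array([-0.56716288, -0.42227607,  0.42227027,  0.5671834 ]), 'ft_force': array([0.22543802, 0.08137666, 0.97723066]), 'torque': array([0.02043398, 0.00132537, 0.01407501]), 'gripper_width': 1.0044361362509924}
0.0187 [[ 0.287 -0.    -0.958]
 [ 0.958  0.     0.287]
 [ 0.    -1.     0.   ]]
```

View pics/side0.png

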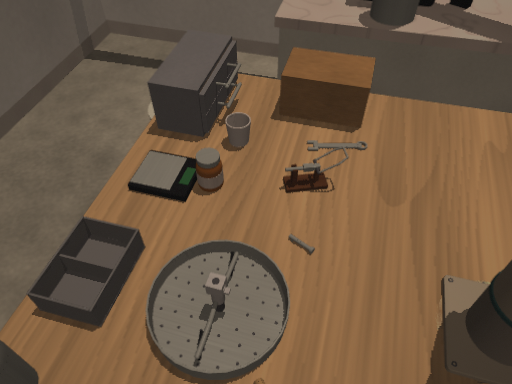

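View pics/top0.png

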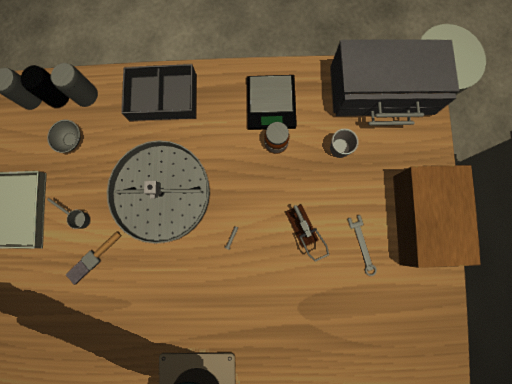

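View pics/wrist0.png

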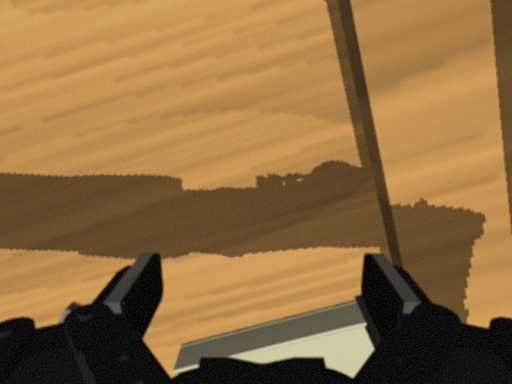

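```bash
cd pics; python3 -c "
import cv2
a=cv2.imread('side0.png');b=cv2.imread('top0.png')
cv2.imwrite('sz1.png',cv2.resize(a[120:220,270:400],None,fx=6,fy=6,interpolation=2))
cv2.imwrite('sz2.png',cv2.resize(a[235:375,140:290],None,fx=4,fy=4,interpolation=2))
cv2.imwrite('tz1.png',cv2.resize(b[190:290,270:390],None,fx=6,fy=6,interpolation=2))
cv2.imwrite('tz2.png',cv2.resize(b[135:255,100:250],None,fx=5,fy=5,interpolation=2))
"
```

```text
(no output)
```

View pics/sz1.png

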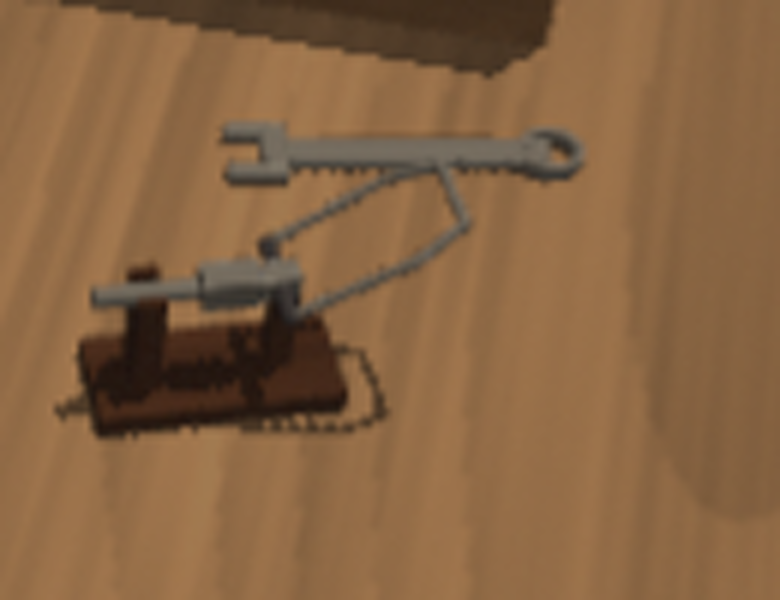

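View pics/sz2.png

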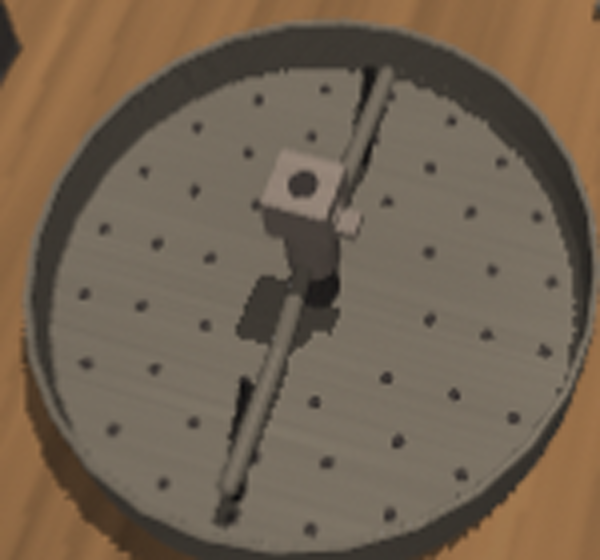

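View pics/tz1.png

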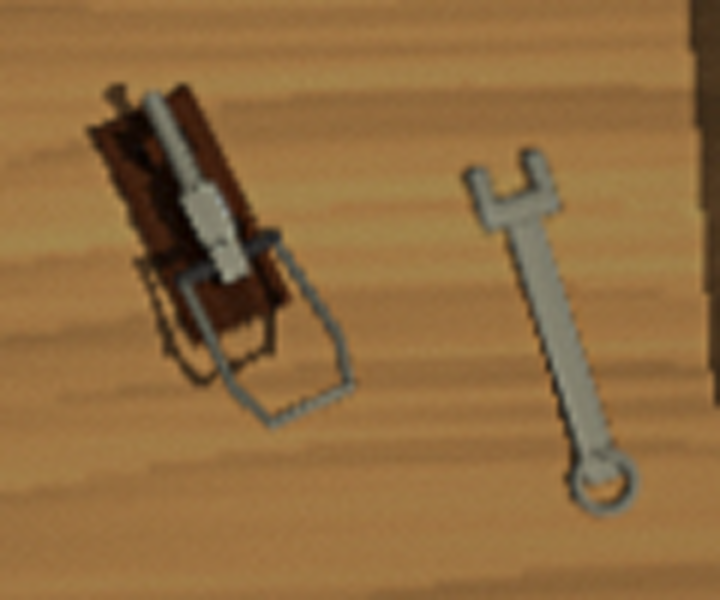

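View pics/tz2.png

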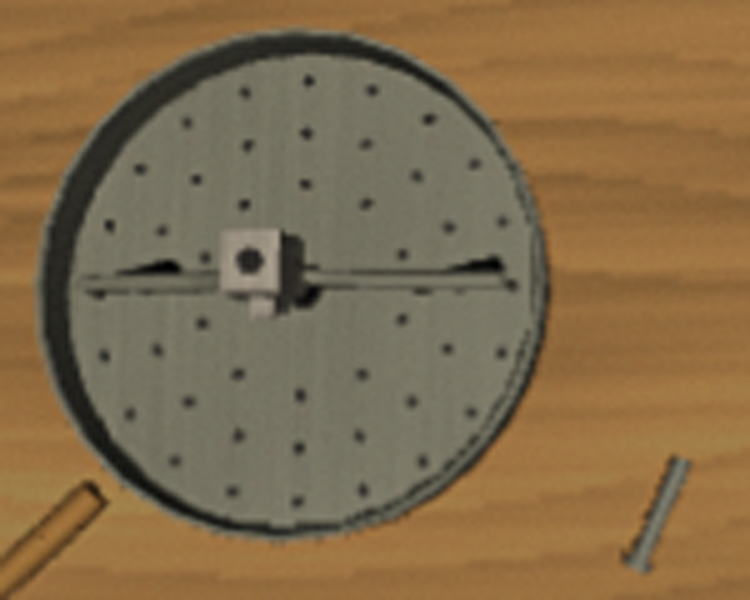

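```bash
python3 - <<'E'
from h import *
s=optics.snapshot('side');t=optics.snapshot('top')
T=lambda x,y:(270+x/6-.4,190+y/6-.4); S=lambda x,y:(270+x/6-.4,120+y/6-.4)
T2=lambda x,y:(100+x/5-.4,135+y/5-.4); S2=lambda x,y:(140+x/4-.4,235+y/4-.4)
def p(n,v): print(n,np.round(v,4))
p('hubtop tri',tri([(t,T2(250,261)),(s,S2(302,184))]))
for n,c in dict(a=[(222,232),(283,150)]).items(): pass
p('hub c.',[tri([(t,T2(*a)),(s,S2(*b))]) for a,b in [((280,230),(345,163) )]])
p('top corners z.11',atz(t,[T2(222,232),T2(280,230),T2(281,292),T2(222,293)],.11))
p('side corners z.11',atz(s,[S2(*c) for c in [(283,150),(345,163),(328,218),(264,203)]],.11))
p('tip tri',tri([(t,T(152,97)),(s,S(95,296))]))
p('lugend tri',tri([(t,T(233,272)),(s,S(300,275))]))
p('tip,lug z.063',atz(t,[T(152,97),T(235,275)],.063))
p('ring c',tri([(t,T(272,423)),(s,S(467,225))]));p('ring c2',tri([(t,T(350,380)),(s,S(437,163))]))
p('hinge ends',tri([(t,T(185,278)),(s,S(297,315))]));p('',tri([(t,T(275,237)),(s,S(268,243))]))
p('arms',atz(t,[T2(85,285),T2(515,287)],.045))
q=spotter.regions_of('cooling_pan','top')
m=spotter.regions_of('cooling_pan','top')[0]['region'].astype(np.uint8)
c=max(cv2.findContours(m,0,1)[0],key=cv2.contourArea)[:,0].astype(float)
w=atz(t,c,.045);
A=np.c_[2*w[:,:2],np.ones(len(w))];x=np.linalg.lstsq(A,(w[:,:2]**2).sum(1),rcond=None)[0];print('pan',x[:2],np.sqrt(x[2]+x[:2]@x[:2]))
for k,z in [('clevis_pin',0.005)]:
    p(k,[atz(t,[q['rect'][:2]],z)[0] for q in spotter.regions_of(k,'top')[:1]])
E
```

```text
hubtop tri [0.5436 0.1006 0.1143]
hub c. [[0.5439 0.0835 0.113 ]]
top corners z.11 [[0.5597 0.1168 0.11  ]
 [0.5599 0.0863 0.11  ]
 [0.5276 0.0853 0.11  ]
 [0.5279 0.1162 0.11  ]]
side corners z.11 [[0.5597 0.0836 0.11  ]
 [0.529  0.0823 0.11  ]
 [0.5275 0.1118 0.11  ]
 [0.5587 0.1124 0.11  ]]
tip tri [ 0.4917 -0.2727  0.0612]
lugend tri [ 0.4127 -0.3049  0.0637]
tip,lug z.063 [[ 0.4911 -0.2725  0.063 ]
 [ 0.4125 -0.3058  0.063 ]]
ring c [ 0.3494 -0.3146  0.0992]
ring c2 [ 0.3663 -0.3478  0.1   ]
hinge ends [ 0.4104 -0.2843  0.0608]
 [ 0.4285 -0.3243  0.0601]
arms [[ 0.5436  0.2137  0.045 ]
 [ 0.5365 -0.0259  0.045 ]]
pan [0.54297601 0.09914009] 0.14209887389057915
clevis_pin [[ 0.4085 -0.097   0.005 ]]
```

```bash
cat >> h.py <<'E'
def go(p,yaw,rx=0.0):
    st=telemetry.state();R0=R.from_quat(st['orientation']);p=np.array(p,float)
    c,s=np.cos(yaw),np.sin(yaw)
    M=np.c_[[-s,c,0],[0,0,-1],[-c,-s,0]]
    w=(R0.inv()*R.from_matrix(M)).as_rotvec(); d=R0.inv().apply(p-st['eef_pos'])*1000
    print('t',round(st['time_s'],2),'pos',st['eef_pos'].round(4),'rot',w.round(3),'mm',d.round(1),'n50',round(np.linalg.norm(d)/50,1),round(np.linalg.norm(w)/.15,1),'F',st['ft_force'].round(2),'g',round(st['gripper_width'],3))
    return st
E
python3 - <<'E'
from h import *
go([.5,.2,.25],.4)
go([.36,.45,.25],.4)
E
```

```text
t 1.1 pos [0.1864 0.6227 0.2313] rot [-0.    -0.691  0.   ] mm [-315.   -18.7 -421.7] n50 10.5 4.6 F [ 0.03  0.05 -0.57] g 1.007
t 1.1 pos [0.1864 0.6227 0.2313] rot [-0.    -0.691  0.   ] mm [-115.7  -18.7 -215.9] n50 4.9 4.6 F [ 0.03  0.05 -0.57] g 1.007
```

Request:
servo_tool:
  motion: "0 -0.138 0 -24 -4 -43 -1; 0 -0.276 0 -48 -8 -86 -1; 0 -0.414 0 -70 -11 -130 -1; 0 -0.552 0 -93 -15 -173 -1; 0 -0.69 0 -116 -19 -216 -1"
  newtons: 60

```text
time_s: 1.6
eef_pos: [0.3613, 0.4482, 0.2506]
orientation: [0.389, 0.59, -0.59, -0.389]
ft_force: [1.9, 1.0, 0.2]
gripper_width: 0.998
```

```bash
python3 - <<'E'
from h import *
go([.51,.25,.25],.4)
go([.47,-.15,.25],.4)
E
```

```text
t 1.6 pos [0.3613 0.4482 0.2506] rot [0.    0.005 0.   ] mm [-240.7    0.6  -58.6] n50 5.0 0.0 F [1.92 1.05 0.2 ] g 0.998
t 1.6 pos [0.3613 0.4482 0.2506] rot [0.    0.005 0.   ] mm [-5.926e+02  5.000e-01  1.358e+02] n50 12.2 0.0 F [1.92 1.05 0.2 ] g 0.998
```

Request:
servo_tool:
  motion: "0 0 0 -48 0 -12 -1; 0 0 0 -96 0 -24 -1; 0 0 0 -144 0 -35 -1; 0 0 0 -192 0 -47 -1; 0 0 0 -240 0 -58 -1"

```text
time_s: 2.1
eef_pos: [0.5079, 0.2494, 0.2506]
orientation: [0.391, 0.589, -0.589, -0.391]
ft_force: [0.8, -0.4, 0.4]
gripper_width: 1.004
```

Request:
servo_tool:
  motion: "0 0 0 -45 0 20 -1; 0 0 0 -90 0 40 -1; 0 0 0 -135 0 60 -1; 0 0 0 -180 0 80 -1; 0 0 0 -225 0 100 -1"

```text
time_s: 2.6
eef_pos: [0.5019, 0.0029, 0.2506]
orientation: [0.391, 0.589, -0.589, -0.391]
ft_force: [1.5, -0.4, -0.7]
gripper_width: 1.002
```

```bash
python3 - <<'E'
from h import *
go([.438,-.20,.23],.4)
go([.438,-.296,.17],.4)
E
```

```text
t 2.6 pos [0.5019 0.0029 0.2506] rot [ 0.001 -0.001 -0.   ] mm [-162.1   20.5  137.8] n50 4.3 0.0 F [ 1.5  -0.42 -0.65] g 1.002
t 2.6 pos [0.5019 0.0029 0.2506] rot [ 0.001 -0.001 -0.   ] mm [-250.5   80.5  175.1] n50 6.3 0.0 F [ 1.5  -0.42 -0.65] g 1.002
```

Request:
servo_tool:
  motion: "0 0 0 -47 4 30 -1; 0 0 0 -94 8 60 -1; 0 0 0 -141 12 90 -1; 0 0 0 -188 16 120 -1; 0 0 0 -235 20 145 -1"

```text
time_s: 3.1
eef_pos: [0.4621, -0.2432, 0.2325]
orientation: [0.391, 0.589, -0.589, -0.391]
ft_force: [1.0, -0.1, 0.1]
gripper_width: 1.002
```

```bash
python3 - <<'E'
from h import *
go([.438,-.296,.17],.4)
s=snap('wrist','w1.png')
for k in ['linchpin','ring']:
  for q in spotter.regions_of(k,'wrist')[:2]: print(k,q['p'],q['rect'])
def box(y):
  c=.438,-.296;u=np.array([np.cos(y),np.sin(y)])
for n,x in [('tip',.059),('sh',.013),('grip',0),('lug',-.030)]:
  P=[.438+x*np.cos(.4),-.296+x*np.sin(.4),.06]; print(n,proj(s,P).round(1))
E
```

```text
t 3.1 pos [ 0.4621 -0.2432  0.2325] rot [ 0.    -0.001 -0.   ] mm [-39.2  62.5  42.7] n50 1.7 0.0 F [ 0.99 -0.06  0.14] g 1.002
linchpin 0.86 [208.6, 99.2, 69.9, 187.5]
ring 0.62 [211.3, 56.8, 66.2, 106.1]
tip [[220.6 189.3]]
sh [[218.7 141.8]]
grip [[218.2 127.6]]
lug [[216.9  93.4]]
```

View pics/w1.png

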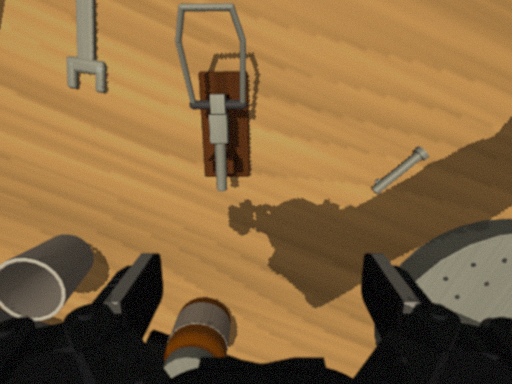

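```bash
cd pics; python3 -c "
import cv2
a=cv2.imread('w1.png')
cv2.imwrite('w1z.png',cv2.resize(a[80:205,170:270],None,fx=6,fy=6,interpolation=2)[:600])
"
```

```text
(no output)
```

View pics/w1z.png

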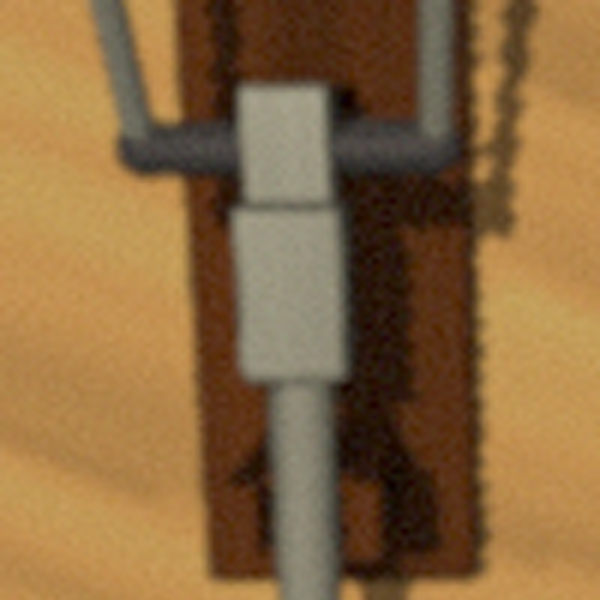

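```bash
python3 - <<'E'
from h import *
s=optics.snapshot('wrist')
f=lambda x,y:(170+x/6-.4,80+y/6-.4)
c=atz(s,[f(233,207),f(340,207),f(350,382),f(240,382)],.068)
print(c.round(4), c.mean(0).round(4)); d=(c[2]+c[3]-c[0]-c[1])/2;print(np.linalg.norm(d),np.linalg.norm(c[1]-c[0]),np.arctan2(d[1],d[0]))
a=atz(s,[f(288,382),(221.5,187)],.062);print(a)
h=atz(s,[f(140,150),f(445,143)],.064);print(h,np.linalg.norm(h[1]-h[0])); e=h[0]-h[1];print(np.arctan2(-e[0],e[1]),np.arctan2(e[0],-e[1]))
tip=atz(s,[(221.8,189)],.06)[0];hm=h.mean(0);print('tip-hinge yaw',np.arctan2(*(tip-hm)[[1,0]]),np.linalg.norm((tip-hm)[:2]))
E
```

```text
[[ 0.4278 -0.3097  0.068 ]
 [ 0.4217 -0.2952  0.068 ]
 [ 0.4453 -0.2847  0.068 ]
 [ 0.4516 -0.3001  0.068 ]] [ 0.4366 -0.2974  0.068 ]
0.025742072872442873 0.01577669185373612 0.40186432499749486
[[ 0.44995564 -0.29376489  0.062     ]
 [ 0.48795875 -0.27576962  0.062     ]]
[[ 0.42579222 -0.32569114  0.064     ]
 [ 0.40755136 -0.28432685  0.064     ]] 0.04520766863699066
-2.7262643925700094 0.4153282610197838
tip-hinge yaw 0.38894395802513027 0.0796162328875505
```

```bash
python3 - <<'E'
from h import *
go([.4347,-.298,.12],.4)
go([.4347,-.298,.0405],.4)
E
```

```text
t 3.3 pos [ 0.4623 -0.2425  0.2321] rot [-0.    -0.004  0.   ] mm [-40.6 112.1  46.8] n50 2.6 0.0 F [ 0.28  0.61 -0.32] g 0.999
t 3.3 pos [ 0.4623 -0.2425  0.2321] rot [-0.    -0.004  0.   ] mm [-40.6 191.6  46.8] n50 4.0 0.0 F [ 0.28  0.61 -0.32] g 0.999
```

Request:
servo_tool:
  motion: "0 -0.002 0 -20 37 23 -1; 0 -0.004 0 -40 75 47 -1; 0 -0.004 0 -40.5 112 47 -1; 0 -0.004 0 -40.5 135 47 -1; 0 -0.004 0 -40.5 135 47 -1"

```text
time_s: 3.8
eef_pos: [0.4342, -0.2937, 0.0947]
orientation: [0.387, 0.591, -0.59, -0.391]
ft_force: [0.1, -0.4, 0.3]
gripper_width: 0.997
```

```bash
python3 - <<'E'
from h import *
go([.4347,-.298,.0405],.4)
E
```

```text
t 3.8 pos [ 0.4342 -0.2937  0.0947] rot [-0.003  0.006  0.006] mm [-4.5 54.2  1.1] n50 1.1 0.1 F [ 0.13 -0.39  0.27] g 0.997
```

Request:
servo_tool:
  motion: "0 0 0 0 5 0 -1"

```text
time_s: 3.9
eef_pos: [0.4368, -0.2956, 0.093]
orientation: [0.389, 0.591, -0.59, -0.389]
ft_force: [-0.0, -0.7, -1.2]
gripper_width: 0.999
```

```bash
python3 - <<'E'
from h import *
go([.4347,-.298,.0405],.4)
s=snap('wrist','w2.png')
E
```

```text
t 3.9 pos [ 0.4368 -0.2956  0.093 ] rot [ 0.001  0.006 -0.   ] mm [-1.3 52.5  2.9] n50 1.1 0.0 F [-0.   -0.69 -1.16] g 0.999
```

View pics/w2.png

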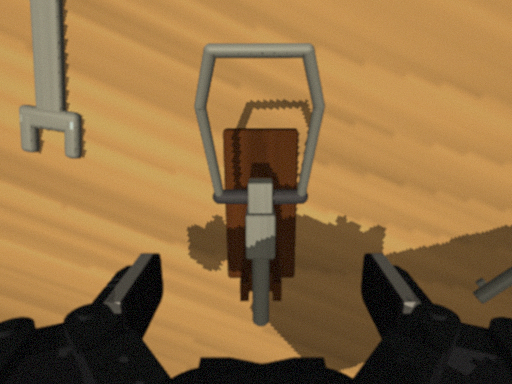

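Request:
servo_tool:
  motion: "0 0.005 0 -0.5 20 1 -1; 0 0.005 0 -1 40 2 -1; 0 0.005 0 -1 52 2 -1; 0 0.005 0 -1 52 2 -1; 0 0.005 0 -1 52 2 -1"

```text
time_s: 4.45
eef_pos: [0.4345, -0.2986, 0.0411]
orientation: [0.392, 0.589, -0.589, -0.391]
ft_force: [1.2, -0.3, -0.3]
gripper_width: 1.0
```

```bash
python3 - <<'E'
from h import *
go([.4347,-.298,.0405],.4)
E
```

```text
t 4.45 pos [ 0.4345 -0.2986  0.0411] rot [ 0.001 -0.001 -0.001] mm [ 0.5  0.6 -0.4] n50 0.0 0.0 F [ 1.21 -0.31 -0.27] g 1.0
```

Close on the collar.

Request:
servo_tool:
  motion: "0 0 0 0 0 0 1; 0 0 0 0 0 0 1; 0 0 0 0 0 0 1; 0 0 0 0 0 0 1; 0 0 0 0 0 0 1"
  newtons: 60

```text
time_s: 4.95
eef_pos: [0.434, -0.2987, 0.0406]
orientation: [0.391, 0.589, -0.589, -0.391]
ft_force: [-0.4, -0.3, 4.5]
gripper_width: 0.175
```

Request:
servo_tool:
  motion: "0 0 0 0 0 0 1; 0 0 0 0 0 0 1; 0 0 0 0 0 0 1"

```text
time_s: 5.25
eef_pos: [0.4339, -0.2987, 0.0406]
orientation: [-0.391, -0.589, 0.589, 0.391]
ft_force: [0.1, 0.5, 5.4]
gripper_width: 0.173
```

Request:
servo_tool:
  motion: "0 0 0 0 -10 0 1; 0 0 0 0 -40 0 1; 0 0 0 0 -80 0 1; 0 0 0 0 -120 0 1; 0 0 0 0 -120 0 1"

```text
time_s: 5.75
eef_pos: [0.4367, -0.3004, 0.1653]
orientation: [0.395, 0.589, -0.589, -0.388]
ft_force: [-0.3, -0.8, -2.4]
gripper_width: 0.177
```

```bash
python3 - <<'E'
from h import *
go([.46,.0,.19],.0)
s=snap('wrist','w3.png');s=snap('side','s3.png')
E
```

```text
t 5.75 pos [ 0.4367 -0.3004  0.1653] rot [ 0.007  0.398 -0.007] mm [ 267.7  -26.1 -138.1] n50 6.0 2.7 F [-0.25 -0.85 -2.43] g 0.177
```

View pics/w3.png

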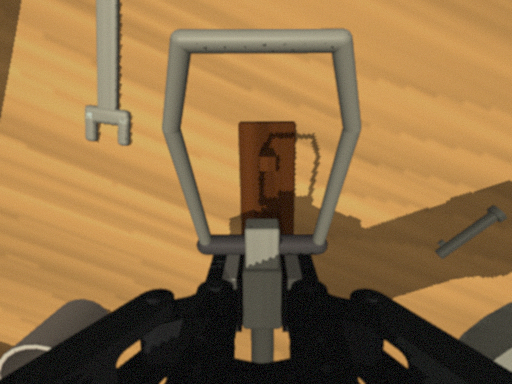

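View pics/s3.png

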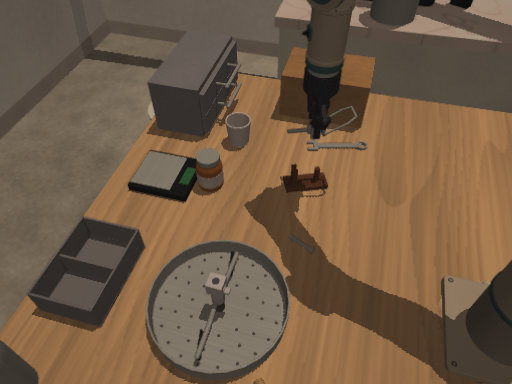

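Request:
servo_tool:
  motion: "0 0.08 0 45 -5 -23 1; 0 0.16 0 90 -10 -46 1; 0 0.24 0 135 -16 -69 1; 0 0.32 0 180 -21 -92 1; 0 0.4 0 225 -26 -116 1"

```text
time_s: 6.35
eef_pos: [0.4514, -0.0487, 0.1844]
orientation: [-0.5, -0.498, 0.5, 0.502]
ft_force: [1.2, -0.5, -2.1]
gripper_width: 0.172
```

```bash
python3 - <<'E'
from h import *
go([.47,.1,.14],.0)
E
```

```text
t 6.35 pos [ 0.4514 -0.0487  0.1844] rot [-0.004 -0.006  0.   ] mm [148.8  44.4 -18. ] n50 3.1 0.0 F [ 1.23 -0.53 -2.13] g 0.172
```

Request:
servo_tool:
  motion: "0 -0.006 0 45 10 4 1; 0 -0.006 0 90 20 4 1; 0 -0.006 0 130 35 4 1; 0 -0.006 0 148 44 4 1; 0 -0.006 0 148 44 4 1"

```text
time_s: 6.85
eef_pos: [0.4469, 0.1004, 0.1393]
orientation: [-0.496, -0.501, 0.504, 0.499]
ft_force: [-1.0, 0.2, -1.7]
gripper_width: 0.178
```

```bash
python3 - <<'E'
from h import *
go([.47,.1,.14],.0)
s=snap('wrist','w4.png')
s=snap('side','s4.png')
s=snap('top','t4.png')
E
cd pics; python3 -c "
import cv2
a=cv2.imread('s4.png');b=cv2.imread('t4.png')
cv2.imwrite('s4z.png',cv2.resize(a[235:335,160:300],None,fx=5,fy=5,interpolation=2))
cv2.imwrite('t4z.png',cv2.resize(b[150:240,110:210],None,fx=6,fy=6,interpolation=2))"
```

```text
t 6.85 pos [0.4469 0.1004 0.1393] rot [-0.006  0.011 -0.   ] mm [ -0.7  -0.8 -23.1] n50 0.5 0.1 F [-0.96  0.17 -1.71] g 0.178
```

View pics/w4.png

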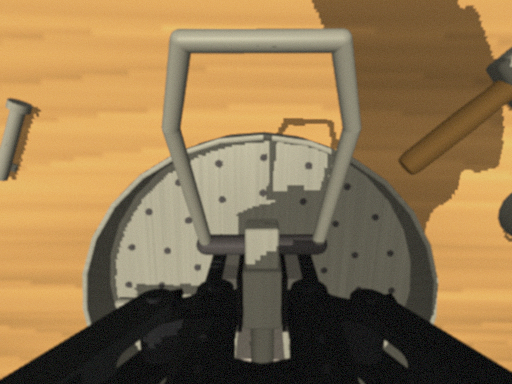

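View pics/s4z.png

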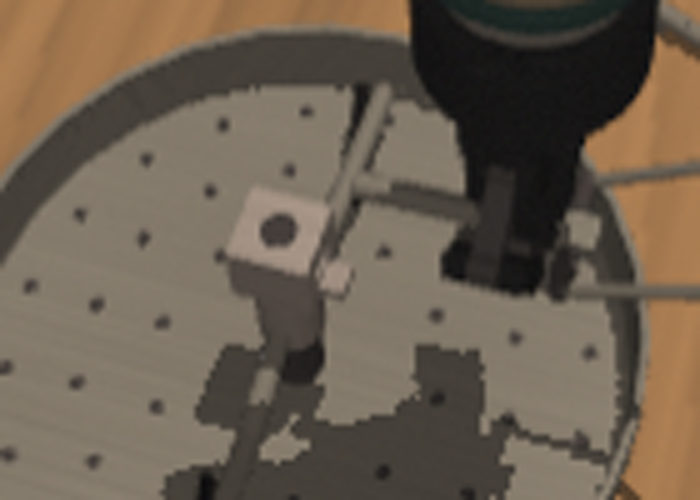

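View pics/t4z.png

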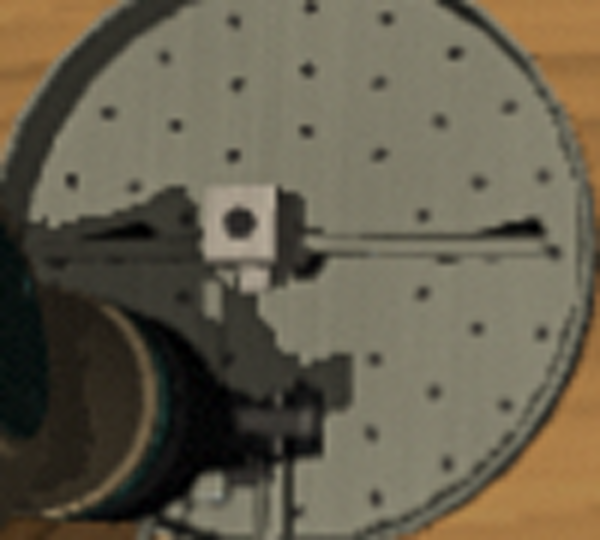

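```bash
python3 - <<'E'
from h import *
s=optics.snapshot('side'); w=optics.snapshot('wrist')
print(atz(s,[(231.0-.4,271.4-.4)],.1587))
print(atz(w,[(248,358),(278,358)],.068+.099-.0406))
print(proj(w,[[.5094,.1,.154],[.446,.1,.1587],[.5276,.085,.112],[.5276,.115,.112]]))
st=telemetry.state();M=R.from_quat(st['orientation']).as_matrix();print(M.round(3),st['eef_pos'])
E
```

```text
[[0.51193378 0.09798448 0.1587    ]]
[[0.51995481 0.08879776 0.1264    ]
 [0.51989574 0.10587786 0.1264    ]]
[[268.72822063 383.33554558]
 [270.09541581 270.09146606]
 [242.90026646 350.58071166]
 [291.55080726 350.73577195]]
[[-0.002 -0.001 -1.   ]
 [ 1.    -0.001 -0.002]
 [-0.001 -1.     0.001]] [0.44926666 0.09565062 0.1417693 ]
```

Request:
servo_tool:
  motion: "0 0 0 0 0 0 1"

```text
time_s: 7.2
eef_pos: [0.4496, 0.096, 0.1421]
orientation: [-0.5, -0.5, 0.5, 0.499]
ft_force: [0.1, 0.3, -1.1]
gripper_width: 0.173
```

Request:
servo_tool:
  motion: "0 0 0 0 0 0 1; 0 0 0 0 0 0 1"

```text
time_s: 7.4
eef_pos: [0.4495, 0.0969, 0.1421]
orientation: [0.499, 0.501, -0.501, -0.499]
ft_force: [-0.4, -0.1, -2.2]
gripper_width: 0.17
```

```bash
python3 - <<'E'
from h import *
for i in range(2):
  go([.47,.1,.14],.0); s=optics.snapshot('wrist')
f=lambda u,v:(u,v)
cv2.imwrite('pics/w5.png',cv2.resize(cv2.cvtColor(s['image'],4)[300:384,200:340],None,fx=5,fy=5,interpolation=2))
print(proj(s,[[.5276,.085,.112],[.5276,.115,.112],[.517,.094,.087],[.517,.106,.087]]).round(1))
E
```

```text
t 7.4 pos [0.4495 0.0969 0.1421] rot [0.    0.003 0.   ] mm [  3.    2.1 -20.5] n50 0.4 0.0 F [-0.39 -0.06 -2.24] g 0.17
t 7.45 pos [0.4495 0.097  0.142 ] rot [0.    0.003 0.   ] mm [  2.9   2.  -20.5] n50 0.4 0.0 F [ 0.44 -0.48 -2.55] g 0.174
[[240.5 349.1]
 [289.  349.3]
 [255.7 309.3]
 [273.3 309.4]]
```

View pics/w5.png

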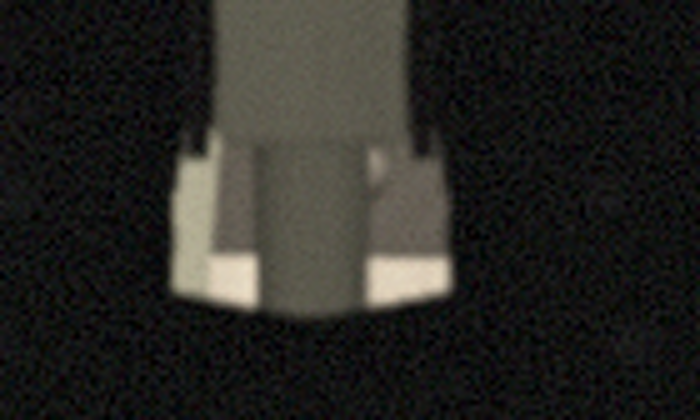

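Request:
servo_tool:
  motion: "0 0.003 0 2 10 -20 1; 0 0.003 0 3 20 -43 1; 0 0.003 0 3 27 -43 1; 0 0.003 0 3 27 -43 1; 0 0.003 0 3 27 -43 1"

```text
time_s: 8.0
eef_pos: [0.4912, 0.1004, 0.1147]
orientation: [-0.499, -0.5, 0.501, 0.5]
ft_force: [0.4, 0.4, -1.5]
gripper_width: 0.175
```

Request:
servo_tool:
  motion: "0 0 0 0 1.5 0 1; 0 0 0 0 3 0 1; 0 0 0 0 3 0 1"

```text
time_s: 8.3
eef_pos: [0.4921, 0.1006, 0.1119]
orientation: [-0.5, -0.5, 0.5, 0.5]
ft_force: [-0.3, 0.1, -2.9]
gripper_width: 0.168
```

Request:
servo_tool:
  motion: "0 0 0 0 1 0 1; 0 0 0 0 2 0 1; 0 0 0 0 3 0 1; 0 0 0 0 3 0 1"

```text
time_s: 8.7
eef_pos: [0.4923, 0.1005, 0.1087]
orientation: [-0.5, -0.5, 0.5, 0.5]
ft_force: [-0.2, 0.4, -2.1]
gripper_width: 0.179
```

Request:
servo_tool:
  motion: "0 0 0 0 1 0 1; 0 0 0 0 2 0 1; 0 0 0 0 2 0 1"

```text
time_s: 9.0
eef_pos: [0.4923, 0.1005, 0.1067]
orientation: [-0.5, -0.5, 0.5, 0.5]
ft_force: [-1.4, -0.3, -2.6]
gripper_width: 0.177
```

Request:
servo_tool:
  motion: "0 0 0 0 1 0 1; 0 0 0 0 2 0 1; 0 0 0 0 2 0 1"

```text
time_s: 9.3
eef_pos: [0.4923, 0.1005, 0.1047]
orientation: [-0.5, -0.5, 0.5, 0.5]
ft_force: [0.6, 0.4, -2.1]
gripper_width: 0.173
```

Request:
servo_tool:
  motion: "0 0 0 0 1 0 1; 0 0 0 0 2 0 1; 0 0 0 0 2 0 1"

```text
time_s: 9.6
eef_pos: [0.4922, 0.1005, 0.1027]
orientation: [-0.5, -0.5, 0.5, 0.5]
ft_force: [-0.2, 0.2, -1.7]
gripper_width: 0.177
```

Request:
servo_tool:
  motion: "0 0 0 0 1 0 1; 0 0 0 0 1 0 1"

```text
time_s: 9.8
eef_pos: [0.4923, 0.1005, 0.1017]
orientation: [-0.5, -0.5, 0.5, 0.5]
ft_force: [-0.3, -0.2, -1.8]
gripper_width: 0.175
```

Request:
servo_tool:
  motion: "0 0 0 0 1 0 1; 0 0 0 0 1 0 1"

```text
time_s: 10.0
eef_pos: [0.4923, 0.1005, 0.1007]
orientation: [-0.5, -0.5, 0.5, 0.5]
ft_force: [0.1, -0.3, -2.2]
gripper_width: 0.174
```

Request:
servo_tool:
  motion: "0 0 0 0 1 0 1; 0 0 0 0 1 0 1"

```text
time_s: 10.2
eef_pos: [0.4923, 0.1005, 0.0998]
orientation: [-0.5, -0.5, 0.5, 0.5]
ft_force: [-0.7, -0.2, -1.4]
gripper_width: 0.175
```

Request:
servo_tool:
  motion: "0 0 0 0 1 0 1; 0 0 0 0 1 0 1"

```text
time_s: 10.4
eef_pos: [0.4924, 0.1005, 0.099]
orientation: [0.5, 0.5, -0.5, -0.5]
ft_force: [-1.3, -0.4, 1.4]
gripper_width: 0.174
```

Request:
servo_tool:
  motion: "0 0 0 0 1 0 1; 0 0 0 0 1 0 1"

```text
time_s: 10.6
eef_pos: [0.4924, 0.1006, 0.0984]
orientation: [0.5, 0.5, -0.5, -0.5]
ft_force: [-3.4, -1.5, 7.7]
gripper_width: 0.176
```

Request:
servo_tool:
  motion: "0 0 0 0 1 0 1; 0 0 0 0 1 0 1"

```text
time_s: 10.8
eef_pos: [0.4924, 0.1006, 0.098]
orientation: [0.5, 0.501, -0.5, -0.5]
ft_force: [-4.0, -0.5, 12.8]
gripper_width: 0.17
```

Request:
servo_tool:
  motion: "0 0 0 0 -10 0 1; 0 0 0 -18 -10 0 1; 0 0 0 -36 -10 0 1; 0 0 0 -36 5 0 1; 0 0 0 -36 17.5 0 1"

```text
time_s: 11.3
eef_pos: [0.4927, 0.064, 0.0792]
orientation: [0.5, 0.5, -0.5, -0.5]
ft_force: [-0.3, 0.5, -1.5]
gripper_width: 0.178
```

Request:
servo_tool:
  motion: "0 0 0 4 0 0 1; 0 0 0 8 0 0 1; 0 0 0 8 0 0 1;0 0 0 8 0 0 1"

```text
time_s: 11.7
eef_pos: [0.4927, 0.0732, 0.0797]
orientation: [0.5, 0.501, -0.5, -0.499]
ft_force: [1.0, 0.5, -1.0]
gripper_width: 0.175
```

Request:
servo_tool:
  motion: "0 0 0 1 0 0 1; 0 0 0 2 0 0 1; 0 0 0 3 0 0 1; 0 0 0 3 0 0 1"

```text
time_s: 12.1
eef_pos: [0.4924, 0.0757, 0.0794]
orientation: [0.5, 0.5, -0.5, -0.5]
ft_force: [-1.0, 0.0, -0.8]
gripper_width: 0.176
```

Request:
servo_tool:
  motion: "0 0 0 1 0 0 1; 0 0 0 1 0 0 1"

```text
time_s: 12.3
eef_pos: [0.4924, 0.0767, 0.0793]
orientation: [0.5, 0.5, -0.5, -0.5]
ft_force: [1.4, -0.9, -2.5]
gripper_width: 0.178
```

Request:
servo_tool:
  motion: "0 0 0 1 0 0 1; 0 0 0 1 0 0 1"

```text
time_s: 12.5
eef_pos: [0.4924, 0.0777, 0.0794]
orientation: [0.5, 0.5, -0.5, -0.5]
ft_force: [-0.3, -0.0, -2.1]
gripper_width: 0.174
```

Request:
servo_tool:
  motion: "0 0 0 1 0 0 1; 0 0 0 1 0 0 1"

```text
time_s: 12.7
eef_pos: [0.4924, 0.0787, 0.0793]
orientation: [0.5, 0.5, -0.5, -0.5]
ft_force: [0.0, -0.3, -1.8]
gripper_width: 0.173
```

Request:
servo_tool:
  motion: "0 0 0 1 0 0 1; 0 0 0 1 0 0 1"

```text
time_s: 12.9
eef_pos: [0.4924, 0.0795, 0.0793]
orientation: [-0.5, -0.5, 0.5, 0.5]
ft_force: [0.4, 0.3, -2.0]
gripper_width: 0.175
```

Request:
servo_tool:
  motion: "0 0 0 1 0 0 1; 0 0 0 1 0 0 1"

```text
time_s: 13.1
eef_pos: [0.4923, 0.0799, 0.0793]
orientation: [-0.5, -0.5, 0.5, 0.5]
ft_force: [0.6, -2.5, -1.9]
gripper_width: 0.173
```

Request:
servo_tool:
  motion: "0 0 0 0.5 0 0 1; 0 0 0 0.5 0 0 1"

```text
time_s: 13.3
eef_pos: [0.4923, 0.0801, 0.0793]
orientation: [0.5, 0.5, -0.5, -0.5]
ft_force: [0.3, -4.9, -1.8]
gripper_width: 0.172
```

Request:
servo_tool:
  motion: "0 0 0 -5 0 0 1; 0 0 0 -5 0 20 1; 0 0 0 -5 0 40 1; 0 0 0 10 0 40 1; 0 0 0 18.4 0 40 1"

```text
time_s: 13.8
eef_pos: [0.4522, 0.101, 0.0795]
orientation: [0.499, 0.501, -0.5, -0.499]
ft_force: [0.4, 1.1, -1.4]
gripper_width: 0.176
```

Request:
servo_tool:
  motion: "0 0 0 0 0 0 1; 0 0 0 0 0 0 1; 0 0 0 0 0 0 1"

```text
time_s: 14.1
eef_pos: [0.4527, 0.0989, 0.0793]
orientation: [-0.5, -0.5, 0.5, 0.5]
ft_force: [-0.7, 0.5, -2.2]
gripper_width: 0.172
```

```bash
python3 - <<'E'
from h import *
go([.455,.0996,.0793],.0)
s=snap('wrist','w6.png')
s=snap('side','s6.png')
E
cd pics; python3 -c "
import cv2
a=cv2.imread('s6.png');b=cv2.imread('w6.png')
cv2.imwrite('s6z.png',cv2.resize(a[235:335,160:300],None,fx=5,fy=5,interpolation=2))
cv2.imwrite('w6z.png',cv2.resize(b[200:384,160:380],None,fx=3,fy=3,interpolation=2))"
```

```text
t 14.1 pos [0.4527 0.0989 0.0793] rot [ 0.     0.001 -0.   ] mm [ 0.7  0.  -2.3] n50 0.0 0.0 F [-0.74  0.48 -2.25] g 0.172
```

View pics/s6z.png

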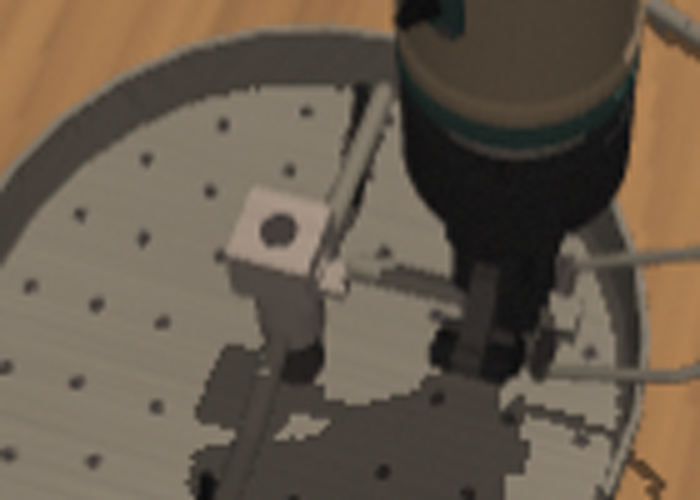

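View pics/w6z.png

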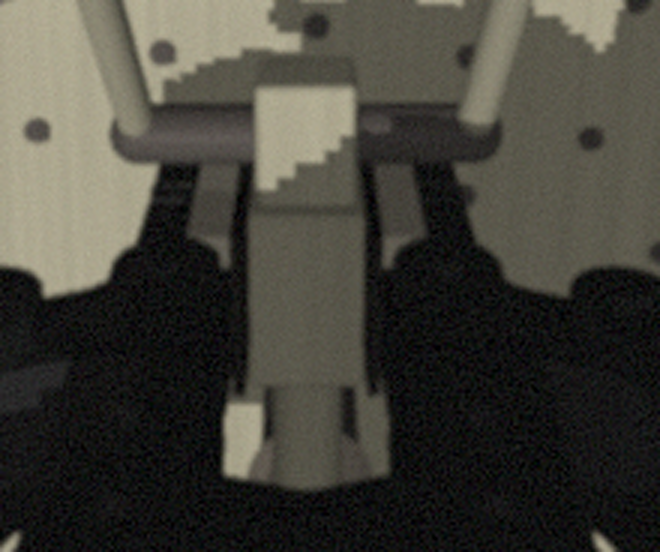

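Request:
servo_tool:
  motion: "0 0 0 0.7 0 -3 1; 0 0 0 0.7 0 -6 1; 0 0 0 0.7 0 -9 1; 0 0 0 0.7 0 -10 1; 0 0 0 0.7 0 -10 1"

```text
time_s: 14.7
eef_pos: [0.4626, 0.1001, 0.0793]
orientation: [0.5, 0.5, -0.5, -0.5]
ft_force: [-0.4, 0.3, -2.6]
gripper_width: 0.177
```

Request:
servo_tool:
  motion: "0 0 0 0 0 -1 1; 0 0 0 0 0 -2 1; 0 0 0 0 0 -2 1"

```text
time_s: 15.0
eef_pos: [0.4645, 0.1001, 0.0794]
orientation: [0.5, 0.5, -0.5, -0.5]
ft_force: [-0.3, -0.1, -1.7]
gripper_width: 0.174
```

Request:
servo_tool:
  motion: "0 0 0 0 0 -1 1; 0 0 0 0 0 -2 1; 0 0 0 0 0 -2 1"

```text
time_s: 15.3
eef_pos: [0.4666, 0.1001, 0.0794]
orientation: [0.5, 0.5, -0.5, -0.5]
ft_force: [0.4, 0.2, -1.1]
gripper_width: 0.174
```

Request:
servo_tool:
  motion: "0 0 0 0 0 -1 1; 0 0 0 0 0 -2 1; 0 0 0 0 0 -2 1"

```text
time_s: 15.6
eef_pos: [0.4686, 0.1001, 0.0794]
orientation: [0.5, 0.5, -0.5, -0.5]
ft_force: [-0.1, 0.3, -1.4]
gripper_width: 0.175
```

Request:
servo_tool:
  motion: "0 0 0 0 0 -1 1; 0 0 0 0 0 -2 1; 0 0 0 0 0 -2 1"

```text
time_s: 15.9
eef_pos: [0.4706, 0.1001, 0.0794]
orientation: [0.5, 0.5, -0.5, -0.5]
ft_force: [0.5, -0.1, -0.8]
gripper_width: 0.174
```

Request:
servo_tool:
  motion: "0 0 0 0 0 -1 1; 0 0 0 0 0 -2 1; 0 0 0 0 0 -2 1"

```text
time_s: 16.2
eef_pos: [0.4726, 0.1001, 0.0793]
orientation: [0.5, 0.5, -0.5, -0.5]
ft_force: [0.1, 0.3, -2.1]
gripper_width: 0.173
```

Request:
servo_tool:
  motion: "0 0 0 0 0 -1.5 1; 0 0 0 0 0 -3 1; 0 0 0 0 0 -4.5 1; 0 0 0 0 0 -5 1"

```text
time_s: 16.6
eef_pos: [0.4777, 0.1001, 0.0794]
orientation: [0.5, 0.5, -0.5, -0.5]
ft_force: [-0.5, 0.4, -1.5]
gripper_width: 0.177
```

Request:
servo_tool:
  motion: "0 0 0 0 0 -1.5 1; 0 0 0 0 0 -3 1; 0 0 0 0 0 -4.5 1; 0 0 0 0 0 -5 1"

```text
time_s: 17.0
eef_pos: [0.4826, 0.1001, 0.0793]
orientation: [0.5, 0.5, -0.5, -0.5]
ft_force: [0.2, 0.9, -2.3]
gripper_width: 0.171
```

Request:
servo_tool:
  motion: "0 0 0 0 0 -2 1; 0 0 0 0 0 -4 1; 0 0 0 0 0 -6 1; 0 0 0 0 0 -8 1; 0 0 0 0 0 -8 1"

```text
time_s: 17.5
eef_pos: [0.4908, 0.1002, 0.0794]
orientation: [0.5, 0.5, -0.5, -0.5]
ft_force: [-0.2, -1.1, -1.9]
gripper_width: 0.172
```

Request:
servo_tool:
  motion: "0 0 0 0 0 -2 1; 0 0 0 0 0 -4 1; 0 0 0 0 0 -6 1; 0 0 0 0 0 -8 1; 0 0 0 0 0 -8 1"

```text
time_s: 18.0
eef_pos: [0.4988, 0.1001, 0.0794]
orientation: [0.5, 0.5, -0.5, -0.5]
ft_force: [0.0, -0.2, -2.0]
gripper_width: 0.175
```

Request:
servo_tool:
  motion: "0 0 0 0 0 -1.5 1; 0 0 0 0 0 -3 1; 0 0 0 0 0 -4 1; 0 0 0 0 0 -4 1"

```text
time_s: 18.4
eef_pos: [0.5026, 0.1002, 0.0793]
orientation: [0.5, 0.5, -0.5, -0.5]
ft_force: [0.2, -0.3, -0.4]
gripper_width: 0.179
```

Now the last ~8 mm, slowly.

Request:
servo_tool:
  motion: "0 0 0 0 0 -1 1; 0 0 0 0 0 -2 1; 0 0 0 0 0 -3 1; 0 0 0 0 0 -3 1"

```text
time_s: 18.8
eef_pos: [0.5056, 0.1002, 0.0794]
orientation: [0.5, 0.5, -0.5, -0.5]
ft_force: [0.9, -0.2, -0.6]
gripper_width: 0.171
```

Request:
servo_tool:
  motion: "0 0 0 0 0 -1 1; 0 0 0 0 0 -2 1; 0 0 0 0 0 -2 1"

```text
time_s: 19.1
eef_pos: [0.5076, 0.1002, 0.0794]
orientation: [0.5, 0.5, -0.5, -0.5]
ft_force: [-0.6, 0.7, -1.7]
gripper_width: 0.174
```

Request:
servo_tool:
  motion: "0 0 0 0 0 -1 1; 0 0 0 0 0 -2 1; 0 0 0 0 0 -2 1"

```text
time_s: 19.4
eef_pos: [0.5089, 0.1002, 0.0792]
orientation: [-0.499, -0.5, 0.501, 0.5]
ft_force: [-1.7, 0.5, -0.4]
gripper_width: 0.175
```

Request:
servo_tool:
  motion: "0 0 0 0 0 -1 1; 0 0 0 0 0 -1 1"

```text
time_s: 19.6
eef_pos: [0.5089, 0.1001, 0.0791]
orientation: [-0.499, -0.5, 0.501, 0.5]
ft_force: [-3.8, 0.8, 0.3]
gripper_width: 0.179
```

```bash
python3 - <<'E'
from h import *
go([.511,.0996,.0793],.0)
s=snap('side','s7.png')
s=snap('wrist','w7.png')
E
cd pics; python3 -c "
import cv2
a=cv2.imread('s7.png');b=cv2.imread('w7.png')
cv2.imwrite('s7z.png',cv2.resize(a[235:335,160:300],None,fx=5,fy=5,interpolation=2))"
```

```text
t 19.6 pos [0.5089 0.1001 0.0791] rot [-0.003  0.001 -0.   ] mm [-0.5 -0.2 -2.1] n50 0.0 0.0 F [-3.81  0.82  0.31] g 0.179
```

View pics/s7z.png

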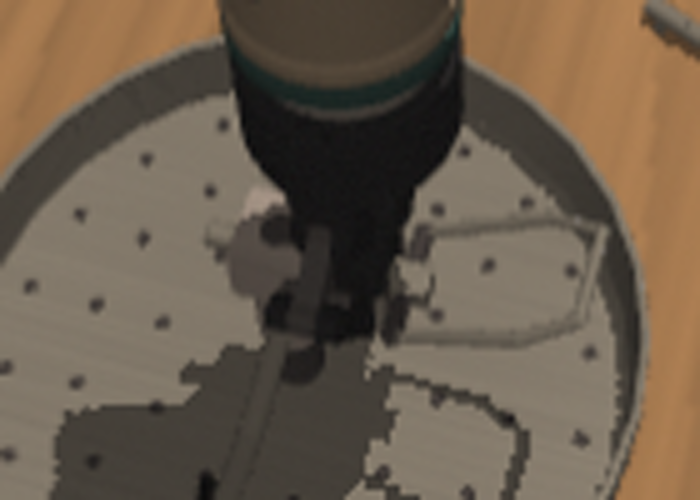

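View pics/w7.png

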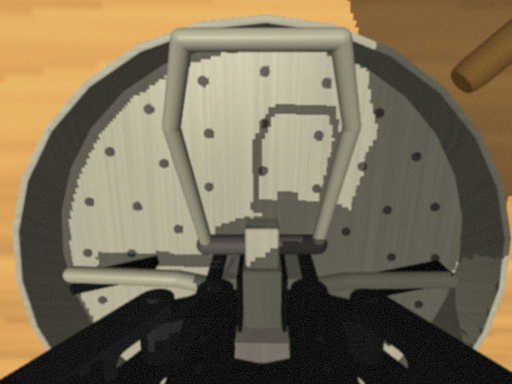

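Request:
servo_tool:
  motion: "0 0 0 0 0 -1 1; 0 0 0 0 0 -2 1; 0 0 0 0 0 -2 1"

```text
time_s: 20.0
eef_pos: [0.509, 0.1001, 0.0789]
orientation: [-0.498, -0.499, 0.502, 0.501]
ft_force: [-8.6, -0.2, 3.4]
gripper_width: 0.176
```

```bash
python3 - <<'E'
from h import *
go([.511,.0996,.0793],.0)
s=optics.snapshot('side')
print(atz(s,[(202,281),(201,280)],.0987))
w=optics.snapshot('wrist')
print(proj(w,[[.5253,.1,.1067],[.5273,.1,.1137],[.5273,.085,.1137],[.5273,.115,.1137]]))
E
cd pics; python3 -c "
import cv2
a=cv2.imread('s7.png');b=cv2.imread('w7.png')
cv2.imwrite('w7z.png',cv2.resize(b[210:380,190:340],None,fx=3.5,fy=3.5,interpolation=2))
cv2.imwrite('s7y.png',cv2.resize(a[265:310,190:250],None,fx=10,fy=10,interpolation=2))"
```

```text
t 20.0 pos [0.509  0.1001 0.0789] rot [-0.007  0.001 -0.001] mm [-0.5 -0.4 -2. ] n50 0.0 0.0 F [-8.6  -0.19  3.41] g 0.176
[[0.57169432 0.09997971 0.0987    ]
 [0.57429331 0.098477   0.0987    ]]
[[259.39625184 326.34562531]
 [259.26352338 342.85334599]
 [220.2200419  342.84654866]
 [298.30416649 342.97670667]]
```

View pics/w7z.png

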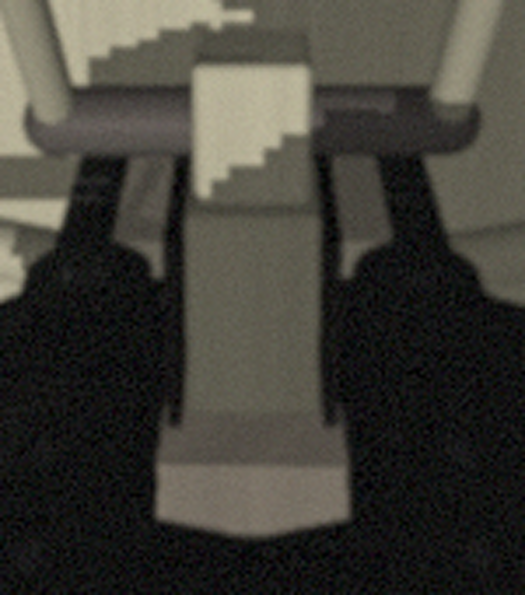

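View pics/s7y.png

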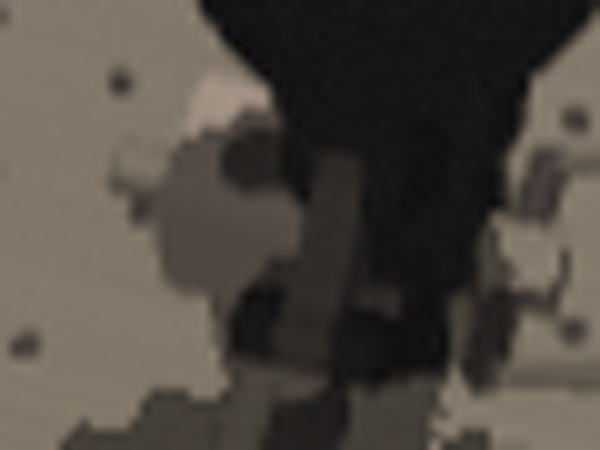

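Request:
servo_tool:
  motion: "0 0 0 0 0 2.5 1; 0 0 0 0 0 2.5 1; 0 0 0 0 0 2.5 0.2; 0 0 0 0 0 2.5 0.2; 0 0 0 0 0 2.5 0.2"

```text
time_s: 20.6
eef_pos: [0.5116, 0.1002, 0.0798]
orientation: [0.5, 0.501, -0.499, -0.499]
ft_force: [0.2, 0.7, -0.6]
gripper_width: 0.4
```

```bash
python3 - <<'E'
from h import *
go([.511,.0996,.0793],.0)
snap('wrist','w8.png')
E
```

```text
t 20.6 pos [0.5116 0.1002 0.0798] rot [0.003 0.001 0.   ] mm [-0.6  0.5  0.6] n50 0.0 0.0 F [ 0.22  0.67 -0.64] g 0.4
```

View pics/w8.png

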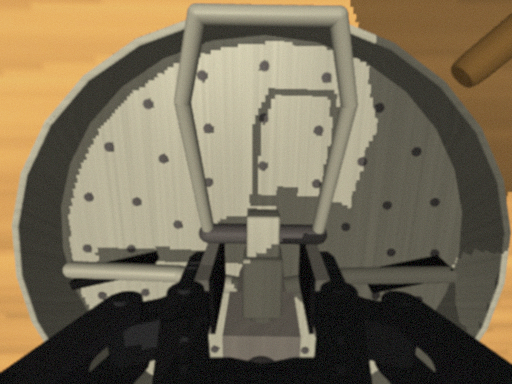

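Request:
servo_tool:
  motion: "0 0 0 0 -10 0 0.2; 0 0 0 0 -40 0 0.2; 0 0 0 0 -80 0 0.2; 0 0 0 0 -120 0 0.2; 0 0 0 0 -120 0 0.4"

```text
time_s: 21.15
eef_pos: [0.5138, 0.1008, 0.2051]
orientation: [0.502, 0.504, -0.497, -0.498]
ft_force: [1.2, 0.6, 0.5]
gripper_width: 0.301
```

```bash
python3 - <<'E'
from h import *
go([.36,.0996,.22],.0)
s=snap('wrist','w9.png');s=snap('side','s9.png')
E
cd pics; python3 -c "
import cv2
a=cv2.imread('s9.png')
cv2.imwrite('s9z.png',cv2.resize(a[235:335,160:300],None,fx=5,fy=5,interpolation=2))"
```

```text
t 21.15 pos [0.5138 0.1008 0.2051] rot [0.011 0.001 0.003] mm [ -1.  -16.6 153.6] n50 3.1 0.1 F [1.16 0.57 0.48] g 0.301
```

View pics/w9.png

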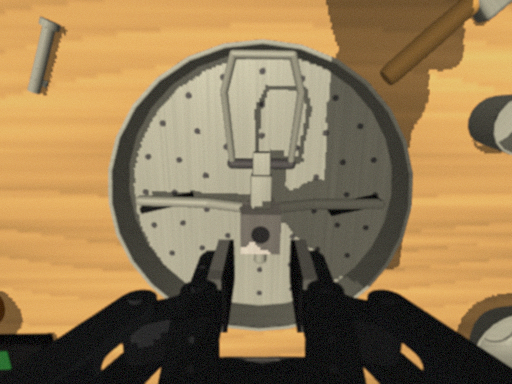

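View pics/s9z.png

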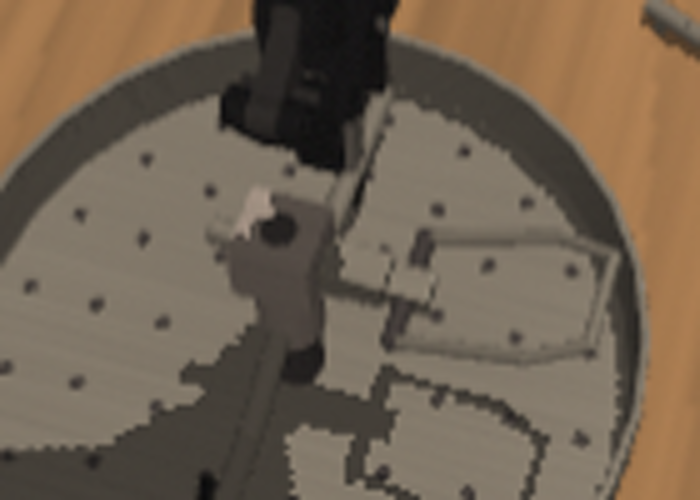

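```bash
cd pics; python3 -c "
import cv2
a=cv2.imread('s9.png');b=cv2.imread('w9.png')
cv2.imwrite('s9y.png',cv2.resize(a[265:310,195:260],None,fx=10,fy=10,interpolation=2))
cv2.imwrite('w9z.png',cv2.resize(b[145:275,210:320],None,fx=5,fy=4.5,interpolation=2))"
```

```text
(no output)
```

View pics/s9y.png

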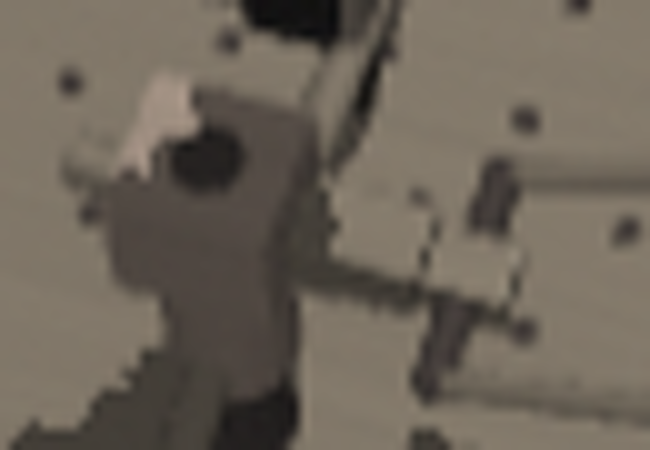

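View pics/w9z.png

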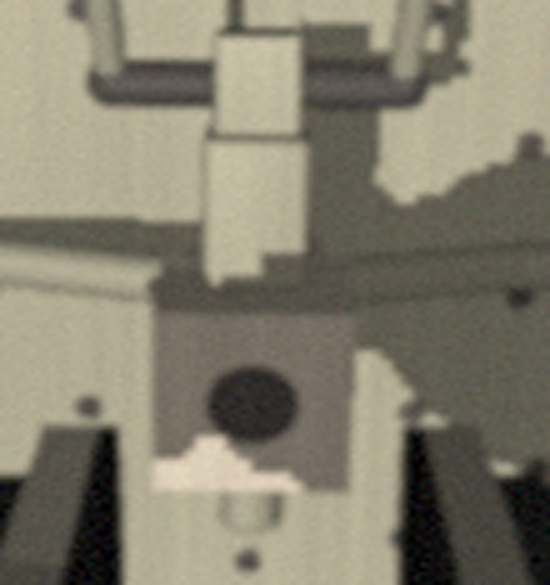

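```bash
python3 - <<'E'
from h import *
go([.36,.0996,.22],.0)
s=optics.snapshot('wrist');t=snap('side')
cv2.imwrite('pics/w10.png',cv2.cvtColor(s['image'],4))
print('collar front',atz(s,[(261,207.5)],.1067)); print('hub top front/back',atz(s,[(261,213.4),(261,253.9)],.1137))
print('tip', atz(s,[(260,262.8)],.098)); print('collar rear',atz(s,[(261,174.6)],.1067));print('lug rear',atz(s,[(261,152.5)],.105))
print('hinge',atz(s,[(231,163.5),(294,163)],.0987+.004))
o=spotter.regions_of('ring','wrist')
h=np.array([.4915,.1,.0987])
for th in [2.5,2.7,2.95]:
  e=th-.14; P=h+.0795*np.array([np.cos(e),0,np.sin(e)]); print(th,P.round(4),proj(s,P).round(1),proj(t,P).round(1))
E
```

```text
t 21.25 pos [0.5106 0.1004 0.2008] rot [0.003 0.001 0.001] mm [ -0.6 -19.6 150.5] n50 3.0 0.0 F [ 0.41  0.36 -1.15] g 0.301
collar front [[0.51853965 0.10067618 0.1067    ]]
hub top front/back [[0.52063009 0.10068649 0.1137    ]
 [0.55304054 0.10070816 0.1137    ]]
tip [[0.56897539 0.09988835 0.098     ]]
collar rear [[0.49342776 0.10065976 0.1067    ]]
lug rear [[0.47767603 0.10064745 0.105     ]]
hinge [[0.48614852 0.07886856 0.1027    ]
 [0.48572936 0.12460132 0.1027    ]]
2.5 [0.4351 0.1    0.1547] [[259.7  89.3]] [[272.3 283.5]]
2.7 [0.4251 0.1    0.1424] [[259.8  70.5]] [[277.6 288.4]]
2.95 [0.4163 0.1    0.1246] [[259.9  56.7]] [[282.1 294.5]]
```

View pics/w10.png

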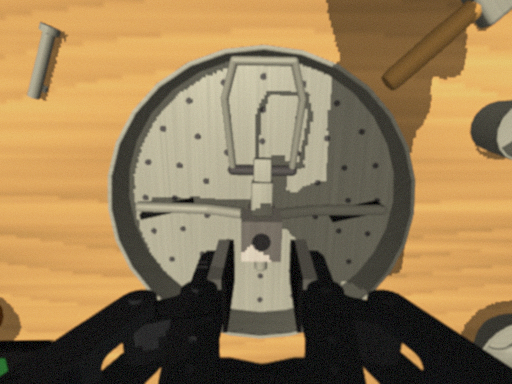

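Request:
servo_tool:
  motion: "0 0 0 0 0 40 1; 0 0 0 0 0 80 1; 0 0 0 0 0 114 1; 0 0 0 0 0 114 1; 0 0 0 0 0 114 1"
  newtons: 20

```text
time_s: 21.9
eef_pos: [0.3955, 0.1001, 0.1989]
orientation: [-0.499, -0.5, 0.501, 0.5]
ft_force: [0.6, -0.1, 0.7]
gripper_width: -0.001
```

```bash
python3 - <<'E'
from h import *
go([.394,.1,.115],.0)
s=snap('wrist','w11.png')
E
```

```text
t 21.9 pos [0.3955 0.1001 0.1989] rot [-0.001  0.002 -0.   ] mm [-0.  83.9  1.4] n50 1.7 0.0 F [ 0.64 -0.1   0.69] g -0.001
```

View pics/w11.png

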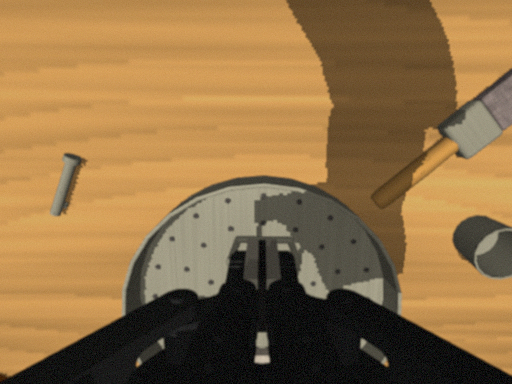

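```bash
python3 - <<'E'
from h import *
s=optics.snapshot('wrist');t=snap('side','s11.png')
h=np.array([.4914,.1,.0985])
for th in [2.5,2.7,2.8,2.95]:
  e=th-.14; P=h+.0795*np.array([np.cos(e),0,np.sin(e)]); print(th,P.round(4),proj(s,P).round(1),proj(t,P).round(1))
a=cv2.imread('pics/s11.png');cv2.imwrite('pics/s11z.png',cv2.resize(a[255:330,190:310],None,fx=6,fy=6,interpolation=2))
E
```

```text
2.5 [0.435  0.1    0.1545] [[260.1 279.5]] [[272.4 283.6]]
2.7 [0.425  0.1    0.1422] [[260.2 256. ]] [[277.7 288.5]]
2.8 [0.4209 0.1    0.1353] [[260.3 245.8]] [[279.8 290.9]]
2.95 [0.4162 0.1    0.1244] [[260.3 232.8]] [[282.1 294.6]]
```

View pics/s11z.png

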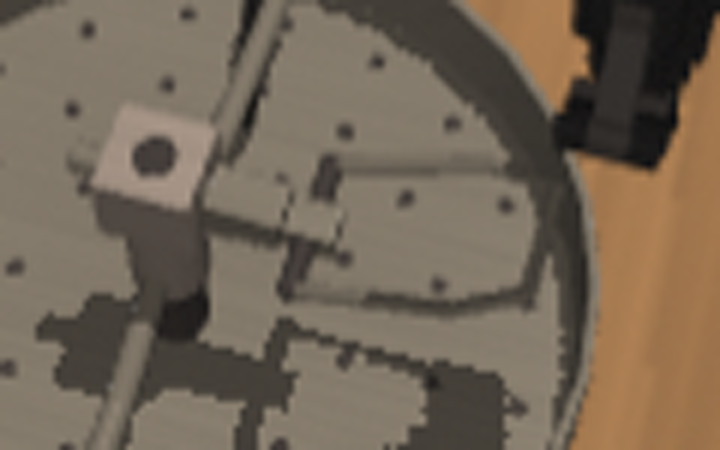

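Request:
servo_tool:
  motion: "0 0 0 0 30 2 1; 0 0 0 0 60 3 1; 0 0 0 0 84 3 1; 0 0 0 0 84 3 1; 0 0 0 0 84 3 1"

```text
time_s: 22.55
eef_pos: [0.3934, 0.0999, 0.1152]
orientation: [-0.5, -0.5, 0.5, 0.5]
ft_force: [0.8, 0.4, 0.4]
gripper_width: -0.004
```

```bash
python3 - <<'E'
from h import *
go([.394,.1,.115],.0)
s=snap('wrist','w12.png'); s=snap('side','s12.png')
a=cv2.imread('pics/s12.png');cv2.imwrite('pics/s12z.png',cv2.resize(a[255:330,190:310],None,fx=6,fy=6,interpolation=2))
E
```

```text
t 22.55 pos [0.3934 0.0999 0.1152] rot [-0.001  0.001 -0.   ] mm [ 0.1  0.2 -0.6] n50 0.0 0.0 F [0.79 0.38 0.45] g -0.004
```

View pics/s12z.png

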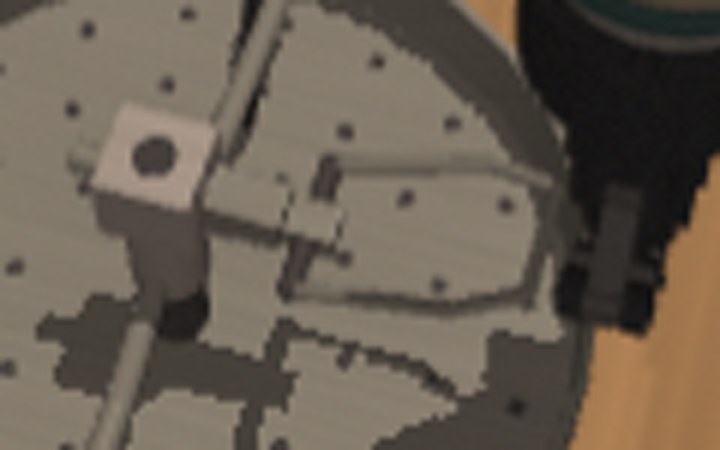

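View pics/w12.png

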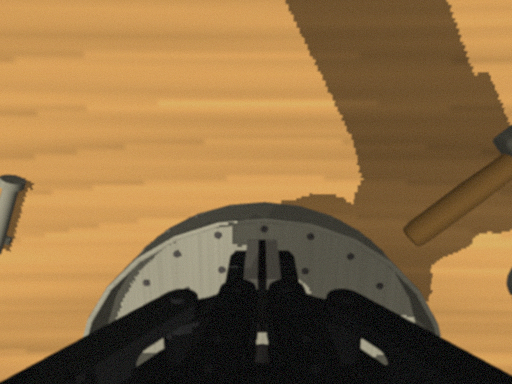

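```bash
python3 - <<'E'
from h import *
h=np.array([.4914,.0985])
for e in np.arange(2.75,.7,-.125):
  b=h+.0795*np.array([np.cos(e),np.sin(e)]); off=-.014+.006*np.clip((2.6-e)/1,0,1)
  p=b+[-.0125,off]; d=(p-[.3934,.1152])*1000
  print(round(e,3),p.round(4),'ty',(-d[1]).round(1),'tz',(-d[0]).round(1))
E
```

```text
2.75 [0.4054 0.1148] ty 0.4 tz -12.0
2.625 [0.4098 0.1238] ty -8.6 tz -16.4
2.5 [0.4152 0.1327] ty -17.5 tz -21.8
2.375 [0.4216 0.141 ] ty -25.8 tz -28.2
2.25 [0.429  0.1485] ty -33.3 tz -35.6
2.125 [0.4371 0.155 ] ty -39.8 tz -43.7
2.0 [0.4458 0.1604] ty -45.2 tz -52.4
1.875 [0.4551 0.1647] ty -49.5 tz -61.7
1.75 [0.4647 0.1678] ty -52.6 tz -71.3
1.625 [0.4746 0.1697] ty -54.5 tz -81.2
1.5 [0.4845 0.1698] ty -54.6 tz -91.1
1.375 [0.4944 0.1685] ty -53.3 tz -101.0
1.25 [0.504  0.1659] ty -50.7 tz -110.6
1.125 [0.5132 0.1622] ty -47.0 tz -119.8
1.0 [0.5219 0.1574] ty -42.2 tz -128.5
0.875 [0.5299 0.1515] ty -36.3 tz -136.5
0.75 [0.5371 0.1447] ty -29.5 tz -143.7
```

Request:
servo_tool:
  motion: "0 0 0 0 0 -6 1; 0 0 0 0 0 -12 1; 0 0 0 0 -9 -16 1; 0 0 0 0 -17.5 -22 1; 0 0 0 0 -17.5 -22 1"

```text
time_s: 23.15
eef_pos: [0.4164, 0.1003, 0.134]
orientation: [0.5, 0.501, -0.499, -0.499]
ft_force: [0.6, -0.1, -0.6]
gripper_width: 0.002
```

```bash
python3 - <<'E'
from h import *
go([.4216,.1,.1410],.0)
s=snap('side','s13.png')
a=cv2.imread('pics/s13.png');cv2.imwrite('pics/s13z.png',cv2.resize(a[235:330,190:310],None,fx=6,fy=6,interpolation=2))
E
```

```text
t 23.15 pos [0.4164 0.1003 0.134 ] rot [0.003 0.001 0.001] mm [-0.3 -7.  -5.2] n50 0.2 0.0 F [ 0.64 -0.12 -0.58] g 0.002
```

View pics/s13z.png

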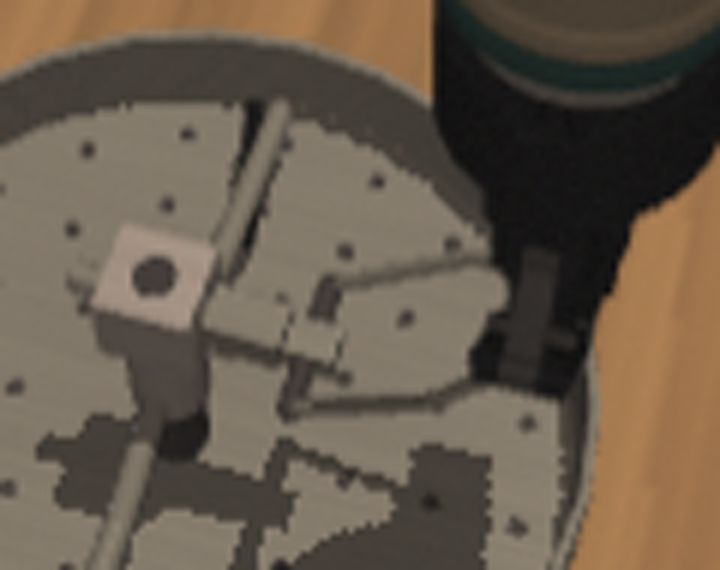

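Request:
servo_tool:
  motion: "0 0 0 0 -8.3 -6.2 1; 0 0 0 0 -15.8 -13.6 1; 0 0 0 0 -22.3 -21.7 1; 0 0 0 0 -27.7 -30.4 1; 0 0 0 0 -32 -39.7 1"

```text
time_s: 23.7
eef_pos: [0.4553, 0.1001, 0.1652]
orientation: [0.5, 0.5, -0.5, -0.5]
ft_force: [-0.8, 0.3, 1.0]
gripper_width: -0.002
```

Request:
servo_tool:
  motion: "0 0 0 0 -3.1 -9.6 1; 0 0 0 0 -5 -19.5 1; 0 0 0 0 -5.1 -29.4 1; 0 0 0 0 -5.1 -29.4 1"

```text
time_s: 24.1
eef_pos: [0.4858, 0.1001, 0.1698]
orientation: [0.5, 0.501, -0.5, -0.499]
ft_force: [-0.8, -0.3, 0.1]
gripper_width: 0.002
```

```bash
python3 - <<'E'
from h import *
go([.4845,.1,.1698],.0)
s=snap('side','s14.png')
a=cv2.imread('pics/s14.png');cv2.imwrite('pics/s14z.png',cv2.resize(a[235:330,180:300],None,fx=6,fy=6,interpolation=2))
E
```

```text
t 24.1 pos [0.4858 0.1001 0.1698] rot [0.002 0.001 0.   ] mm [-0.1  0.   1.3] n50 0.0 0.0 F [-0.76 -0.28  0.07] g 0.002
```

View pics/s14z.png

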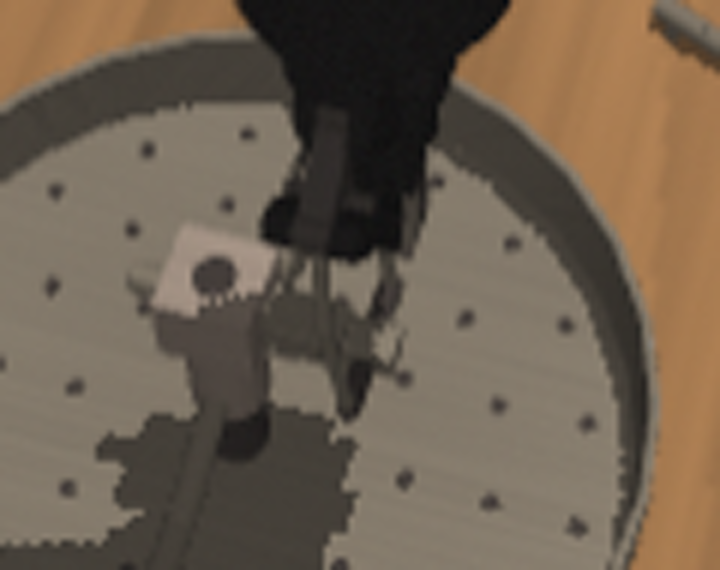

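Request:
servo_tool:
  motion: "0 0 0 0 1.3 -9.6 1; 0 0 0 0 3.9 -19.2 1; 0 0 0 0 7.6 -28.4 1; 0 0 0 0 12.4 -37.1 1; 0 0 0 0 18.3 -45.1 1"

```text
time_s: 24.65
eef_pos: [0.53, 0.1001, 0.1511]
orientation: [0.5, 0.5, -0.5, -0.5]
ft_force: [0.8, 0.4, -0.5]
gripper_width: -0.002
```

```bash
python3 - <<'E'
from h import *
go([.53,.1,.1515],.0)
s=snap('side','s15.png')
a=cv2.imread('pics/s15.png');cv2.imwrite('pics/s15z.png',cv2.resize(a[235:330,180:300],None,fx=6,fy=6,interpolation=2))
E
```

```text
t 24.65 pos [0.53   0.1001 0.1511] rot [0.    0.001 0.   ] mm [-0.1 -0.4  0. ] n50 0.0 0.0 F [ 0.77  0.43 -0.52] g -0.002
```

View pics/s15z.png

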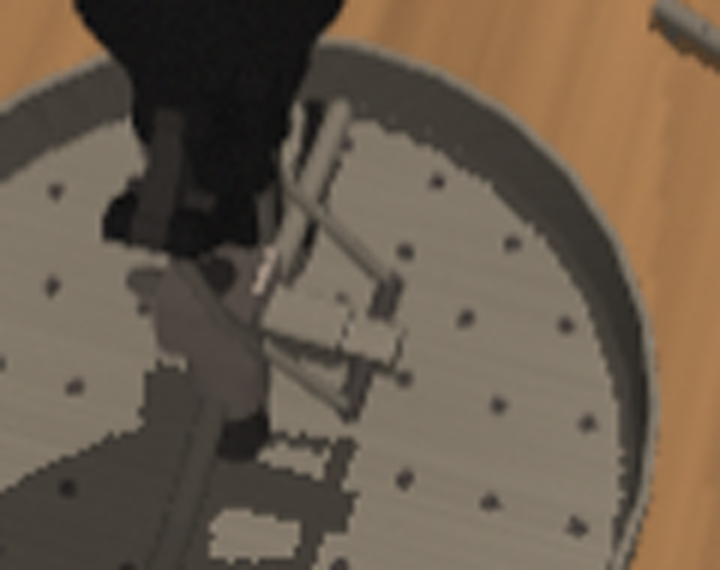

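Request:
servo_tool:
  motion: "0 0 0 0 -2 4 1; 0 0 0 0 -25 4 0.65; 0 0 0 0 -30 -14 0.65; 0 0 0 0 -30 -28 0.65; 0 0 0 0 -30 -28 0.65"

```text
time_s: 25.2
eef_pos: [0.5583, 0.1002, 0.1822]
orientation: [0.5, 0.501, -0.5, -0.499]
ft_force: [-0.8, -1.1, 0.3]
gripper_width: 0.18
```

```bash
python3 - <<'E'
from h import *
go([.557,.1,.18],.0)
s=snap('side','s16.png');w=snap('wrist','w16.png')
a=cv2.imread('pics/s16.png');cv2.imwrite('pics/s16z.png',cv2.resize(a[235:330,180:300],None,fx=6,fy=6,interpolation=2))
h=np.array([.4914,.1,.0985])
for e in [.5,.7,.8,.9,1.1]:
  b=h+.0795*np.array([np.cos(e),0,np.sin(e)]); print(e,b.round(3),proj(s,[b-[0,.018,0],b+[0,.018,0]]).round(1).tolist(),proj(w,[b-[0,.018,0],b+[0,.018,0]]).round(1).tolist())
E
```

```text
t 25.2 pos [0.5583 0.1002 0.1822] rot [0.002 0.001 0.   ] mm [-0.2  2.2  1.3] n50 0.1 0.0 F [-0.81 -1.13  0.28] g 0.18
0.5 [0.561 0.1   0.137] [[208.7, 263.8], [201.8, 280.4]] [[230.2, 229.1], [290.0, 229.2]]
0.7 [0.552 0.1   0.15 ] [[212.6, 261.1], [205.8, 277.8]] [[227.7, 223.3], [292.3, 223.3]]
0.8 [0.547 0.1   0.156] [[215.2, 260.0], [208.4, 276.9]] [[226.3, 217.9], [293.6, 217.9]]
0.9 [0.541 0.1   0.161] [[218.1, 259.2], [211.3, 276.2]] [[225.0, 210.6], [294.8, 210.7]]
1.1 [0.527 0.1   0.169] [[224.8, 258.3], [218.2, 275.4]] [[222.3, 190.3], [297.3, 190.4]]
```

View pics/s16z.png

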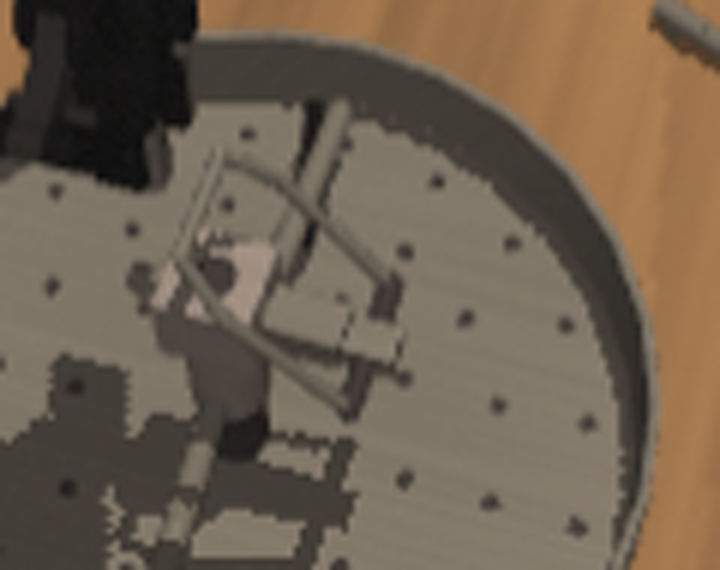

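View pics/w16.png

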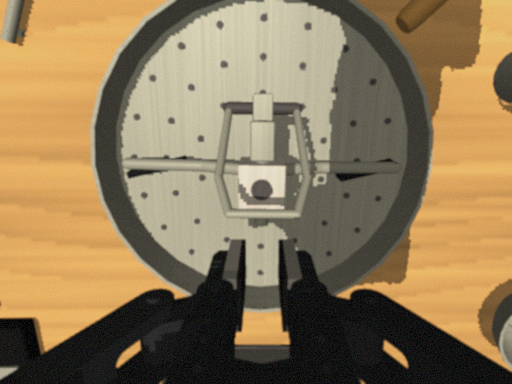

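```bash
python3 - <<'E'
import numpy as np
h=np.array([.4914,.0985])
for e in [.9,.8,.7,.6,.5,.4,.3,.2,.15,.1,.05,0,-.05,-.1,-.15]:
  b=h+.0795*np.array([np.cos(e),np.sin(e)]);p=b+[.004,.0025];d=(p-[.5583,.1822])*1000
  print(e,p.round(4),'ty',(-d[1]).round(1),'tz',(-d[0]).round(1))
E
```

```text
0.9 [0.5448 0.1633] ty 18.9 tz 13.5
0.8 [0.5508 0.158 ] ty 24.2 tz 7.5
0.7 [0.5562 0.1522] ty 30.0 tz 2.1
0.6 [0.561  0.1459] ty 36.3 tz -2.7
0.5 [0.5652 0.1391] ty 43.1 tz -6.9
0.4 [0.5686 0.132 ] ty 50.2 tz -10.3
0.3 [0.5713 0.1245] ty 57.7 tz -13.0
0.2 [0.5733 0.1168] ty 65.4 tz -15.0
0.15 [0.574  0.1129] ty 69.3 tz -15.7
0.1 [0.5745 0.1089] ty 73.3 tz -16.2
0.05 [0.5748 0.105 ] ty 77.2 tz -16.5
0 [0.5749 0.101 ] ty 81.2 tz -16.6
-0.05 [0.5748 0.097 ] ty 85.2 tz -16.5
-0.1 [0.5745 0.0931] ty 89.1 tz -16.2
-0.15 [0.574  0.0891] ty 93.1 tz -15.7
```

Request:
servo_tool:
  motion: "0 0 0 0 14 8 0.65; 0 0 0 0 24 6 0.65; 0 0 0 0 30 2 0.65; 0 0 0 0 36 -2.7 0.65; 0 0 0 0 43 -7 0.65"

```text
time_s: 25.8
eef_pos: [0.5647, 0.1002, 0.1383]
orientation: [0.5, 0.5, -0.5, -0.5]
ft_force: [0.8, 0.6, -0.3]
gripper_width: 0.179
```

Request:
servo_tool:
  motion: "0 0 0 0 7 -3.4 0.65; 0 0 0 0 14.7 -6.1 0.65; 0 0 0 0 14.7 -6.1 0.65; 0 0 0 0 14.7 -6.1 0.65"

```text
time_s: 26.2
eef_pos: [0.5698, 0.1002, 0.1236]
orientation: [-0.499, -0.5, 0.501, 0.5]
ft_force: [-0.3, -0.1, 1.7]
gripper_width: 0.174
```

```bash
python3 - <<'E'
from h import *
go([.5713,.1,.1245],.0)
s=snap('side','s17.png');w=snap('wrist','w17.png')
a=cv2.imread('pics/s17.png');cv2.imwrite('pics/s17z.png',cv2.resize(a[235:330,180:300],None,fx=6,fy=6,interpolation=2))
E
```

```text
t 26.2 pos [0.5698 0.1002 0.1236] rot [-0.001  0.001 -0.   ] mm [-0.2 -0.9 -1.5] n50 0.0 0.0 F [-0.29 -0.09  1.71] g 0.174
```

View pics/s17z.png

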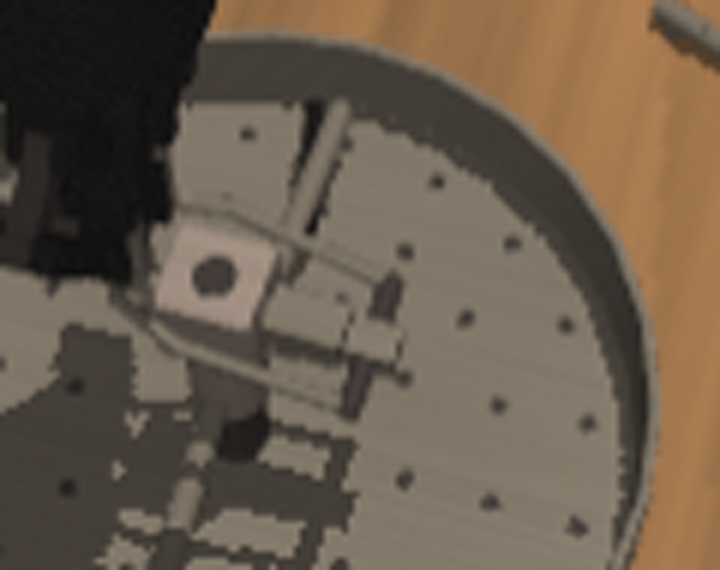

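View pics/w17.png

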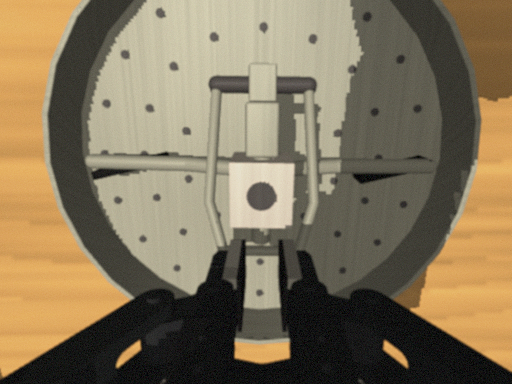

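Request:
servo_tool:
  motion: "0 0 0 0 3 -3 0.65; 0 0 0 0 7 -4 0.65; 0 0 0 0 11 -4 0.65; 0 0 0 0 13 -4 0.65; 0 0 0 0 13 -4 0.65"

```text
time_s: 26.8
eef_pos: [0.5737, 0.1002, 0.1105]
orientation: [-0.499, -0.5, 0.501, 0.5]
ft_force: [-0.2, -0.5, 0.2]
gripper_width: 0.174
```

Request:
servo_tool:
  motion: "0 0 0 0 2 0 0.65; 0 0 0 0 3 0 0.65; 0 0 0 0 3 0 0.65"

```text
time_s: 27.1
eef_pos: [0.5742, 0.1002, 0.1079]
orientation: [0.5, 0.5, -0.5, -0.5]
ft_force: [-0.5, 0.8, 1.4]
gripper_width: 0.176
```

Request:
servo_tool:
  motion: "0 0 0 0 1 0 0.65; 0 0 0 0 2 0 0.65; 0 0 0 0 2 0 0.65"

```text
time_s: 27.4
eef_pos: [0.5746, 0.1002, 0.1062]
orientation: [0.5, 0.501, -0.5, -0.5]
ft_force: [-0.3, 0.9, 2.1]
gripper_width: 0.173
```

Request:
servo_tool:
  motion: "0 0 0 0 1 0 0.65; 0 0 0 0 2 0 0.65; 0 0 0 0 2 0 0.65"

```text
time_s: 27.7
eef_pos: [0.5755, 0.1003, 0.1047]
orientation: [0.5, 0.501, -0.499, -0.499]
ft_force: [1.8, -0.5, 5.2]
gripper_width: 0.175
```

Request:
servo_tool:
  motion: "0 0 0 0 1 0 0.65; 0 0 0 0 2 0 0.65; 0 0 0 0 2 0 0.65"

```text
time_s: 28.0
eef_pos: [0.5764, 0.1002, 0.1031]
orientation: [0.501, 0.502, -0.499, -0.499]
ft_force: [3.5, 0.4, 5.4]
gripper_width: 0.175
```

Request:
servo_tool:
  motion: "0 0 0 0 1 0 0.65; 0 0 0 0 2 0 0.65; 0 0 0 0 2 0 0.65"

```text
time_s: 28.3
eef_pos: [0.577, 0.1003, 0.1012]
orientation: [0.501, 0.502, -0.499, -0.498]
ft_force: [3.3, -0.7, 4.0]
gripper_width: 0.177
```

Request:
servo_tool:
  motion: "0 0 0 0 1 0 0.65; 0 0 0 0 2 0 0.65; 0 0 0 0 2 0 0.65"

```text
time_s: 28.6
eef_pos: [0.574, 0.1002, 0.0979]
orientation: [-0.5, -0.5, 0.5, 0.5]
ft_force: [0.7, -0.3, -0.2]
gripper_width: 0.175
```

Request:
servo_tool:
  motion: "0 0 0 0 1 0 0.65; 0 0 0 0 2 0 0.65; 0 0 0 0 2 0 0.65"

```text
time_s: 28.9
eef_pos: [0.5731, 0.1003, 0.0952]
orientation: [-0.499, -0.5, 0.501, 0.5]
ft_force: [-0.0, 0.6, 0.3]
gripper_width: 0.174
```

Request:
servo_tool:
  motion: "0 0 0 0 1 0 0.65; 0 0 0 0 2 0 0.65; 0 0 0 0 2 0 0.65"

```text
time_s: 29.2
eef_pos: [0.5739, 0.1002, 0.0937]
orientation: [-0.5, -0.5, 0.5, 0.5]
ft_force: [1.1, 0.6, -0.3]
gripper_width: 0.172
```

Request:
servo_tool:
  motion: "0 0 0 0 1 0 0.65; 0 0 0 0 2 0 0.65; 0 0 0 0 2 0 0.65"

```text
time_s: 29.5
eef_pos: [0.5741, 0.1002, 0.0918]
orientation: [-0.5, -0.5, 0.5, 0.5]
ft_force: [0.4, -0.0, 0.4]
gripper_width: 0.177
```

Request:
servo_tool:
  motion: "0 0 0 0 1 0 0.65; 0 0 0 0 2 0 0.65; 0 0 0 0 2 0 0.65"

```text
time_s: 29.8
eef_pos: [0.5741, 0.1003, 0.0898]
orientation: [-0.5, -0.5, 0.5, 0.5]
ft_force: [0.6, 0.8, -0.2]
gripper_width: 0.174
```

```bash
python3 - <<'E'
from h import *
go([.5713,.1,.1245],.0)
s=snap('side','s18.png');w=snap('wrist','w18.png')
a=cv2.imread('pics/s18.png');cv2.imwrite('pics/s18z.png',cv2.resize(a[235:330,180:300],None,fx=6,fy=6,interpolation=2))
E
```

```text
t 29.8 pos [0.5741 0.1003 0.0898] rot [-0.     0.001  0.   ] mm [ -0.3 -34.7   2.8] n50 0.7 0.0 F [ 0.59  0.84 -0.22] g 0.174
```

View pics/s18z.png

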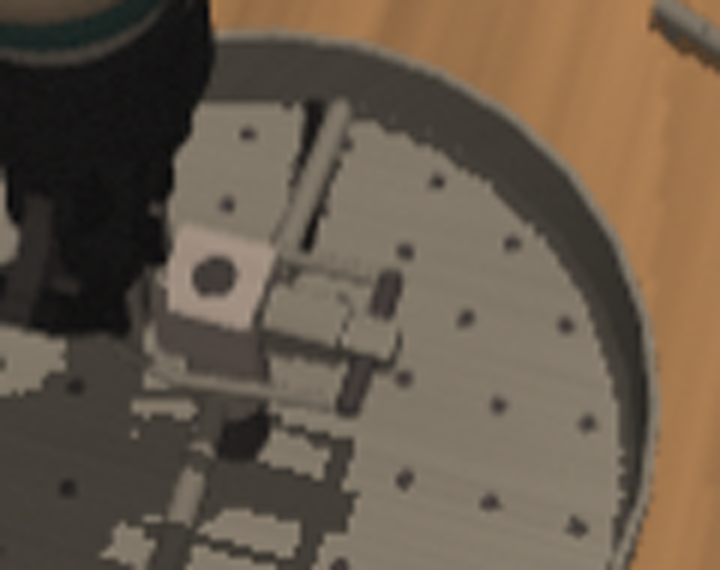

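View pics/w18.png

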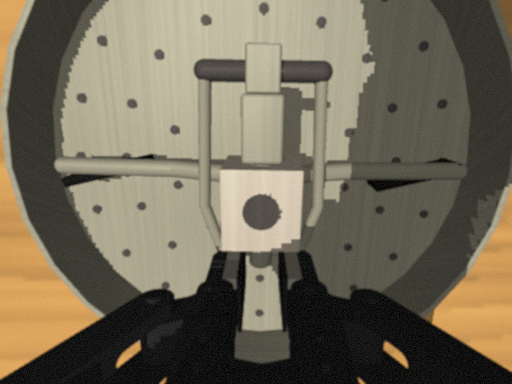

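Request:
servo_tool:
  motion: "0 0 0 0 -10 0 0.65; 0 0 0 0 -30 0 0.65; 0 0 0 0 -70 0 0.65; 0 0 0 0 -110 0 0.65; 0 0 0 0 -110 0 0.65"

```text
time_s: 30.4
eef_pos: [0.5781, 0.1008, 0.2062]
orientation: [0.502, 0.504, -0.497, -0.497]
ft_force: [-0.2, 1.1, -0.2]
gripper_width: 0.178
```

Request:
servo_tool:
  motion: "0 0 0 0 -20 30 0.65; 0 0 0 0 -20 60 0.65; 0 0 0 0 -20 100 0.65; 0 0 0 0 -20 100 0.65; 0 0 0 0 -20 100 0.65"

```text
time_s: 30.9
eef_pos: [0.4739, 0.1003, 0.2205]
orientation: [0.5, 0.501, -0.5, -0.499]
ft_force: [0.7, 0.3, 0.5]
gripper_width: 0.175
```

```bash
python3 - <<'E'
from h import *
go([.5713,.1,.1245],.0)
s=snap('side','s19.png');w=snap('wrist','w19.png');t=snap('top','t19.png')
a=cv2.imread('pics/s19.png');cv2.imwrite('pics/s19z.png',cv2.resize(a[250:320,180:270],None,fx=8,fy=8,interpolation=2))
h=np.array([.4914,.1,.0985])
for th in [0,.06,.15,.23,.4]:
  e=th-.14;b=h+.0795*np.array([np.cos(e),0,np.sin(e)]); print(th,((proj(s,[b-[0,.018,0],b+[0,.018,0],h+[0.08,0,0]])-[180,250])*8).round(0).tolist())
E
```

```text
t 30.9 pos [0.4739 0.1003 0.2205] rot [0.001 0.002 0.   ] mm [ -0.5  96.1 -97.3] n50 2.7 0.0 F [0.69 0.34 0.48] g 0.175
0 [[213.0, 210.0], [160.0, 339.0], [177.0, 249.0]]
0.06 [[209.0, 199.0], [156.0, 329.0], [177.0, 249.0]]
0.15 [[205.0, 184.0], [152.0, 314.0], [177.0, 249.0]]
0.23 [[204.0, 170.0], [150.0, 301.0], [177.0, 249.0]]
0.4 [[208.0, 143.0], [154.0, 275.0], [177.0, 249.0]]
```

View pics/s19z.png

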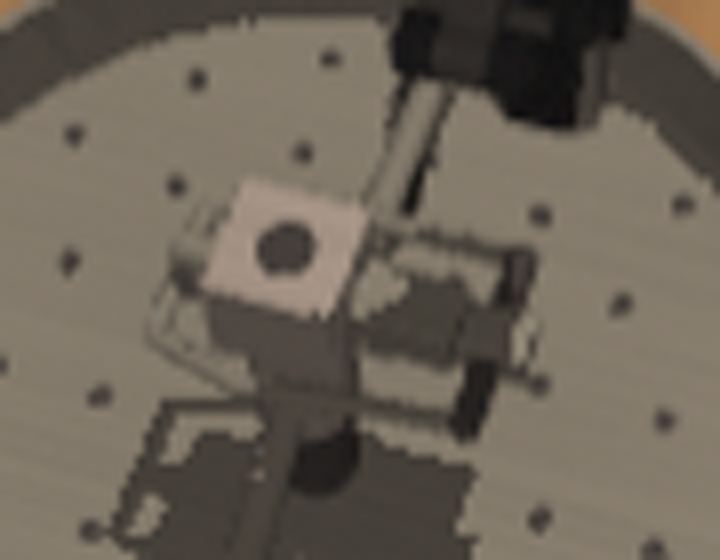

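View pics/w19.png

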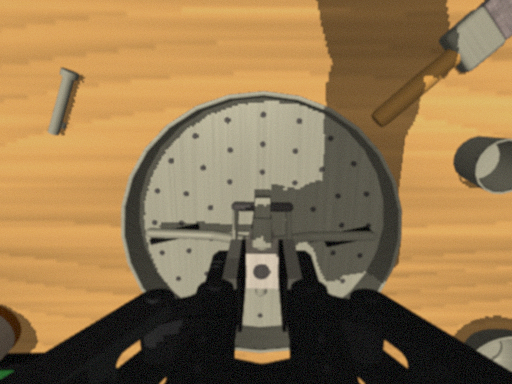

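View pics/t19.png

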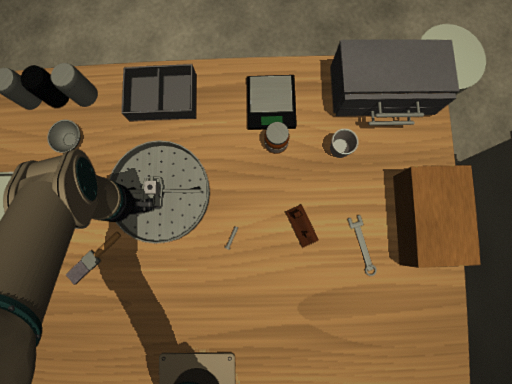

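Request:
servo_tool:
  motion: "0 0 0 0 0 -45 0.65; 0 0 0 0 0 -85 0.65; 0 0 0 0 0 -85 0.65; 0 0 0 0 0 -85 0.65; 0 0 0 0 0 -85 0.65"

```text
time_s: 31.55
eef_pos: [0.5584, 0.1001, 0.2194]
orientation: [-0.499, -0.5, 0.501, 0.5]
ft_force: [-0.5, 0.1, 0.2]
gripper_width: 0.177
```

```bash
python3 - <<'E'
from h import *
go([.5713,.1,.1245],.0)
w=snap('wrist','w20.png')
a=cv2.imread('pics/w20.png');cv2.imwrite('pics/w20z.png',cv2.resize(a[100:260,200:330],None,fx=4.5,fy=3.7,interpolation=2))
E
```

```text
t 31.55 pos [0.5584 0.1001 0.2194] rot [-0.002  0.001 -0.   ] mm [ -0.1  94.9 -13.1] n50 1.9 0.0 F [-0.48  0.06  0.19] g 0.177
```

View pics/w20z.png

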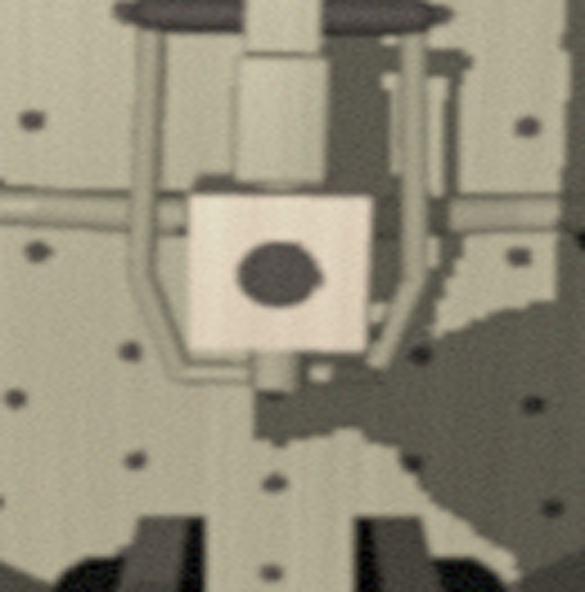

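```bash
python3 - <<'E'
from h import *
w=optics.snapshot('wrist')
f=lambda x,y:(200+x/4.5-.4,100+y/3.7-.4)
for n,p,z in [('hubtop front',(280,195),.1137),('hubtop back',(280,351),.1137),('collar front',(280,183),.1067),('collar rear',(280,57),.1067),('tip top',(274,388),.100),('bar',(215,374),.09)]:
  print(n,atz(w,[f(*p)],z).round(4))
a=cv2.cvtColor(w['image'],4);cv2.imwrite('pics/w21z.png',cv2.resize(a[135:165,240:285],None,fx=16,fy=16,interpolation=2))
E
```

```text
hubtop front [[0.5265 0.101  0.1137]]
hubtop back [[0.5592 0.1011 0.1137]]
collar front [[0.5252 0.101  0.1067]]
collar rear [[0.5    0.101  0.1067]]
tip top [[0.5719 0.1    0.1   ]]
bar [[0.5719 0.0888 0.09  ]]
```

View pics/w21z.png

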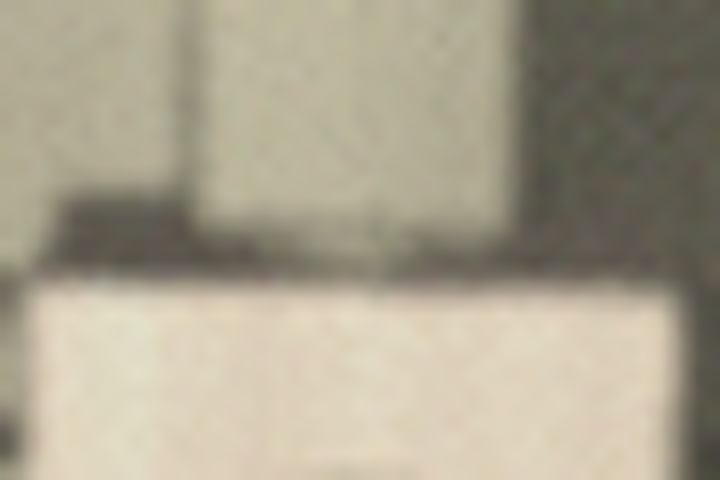

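```bash
python3 - <<'E'
from h import *
print(ticket.job_done(), telemetry.state()['time_s'])
E
```

```text
the job is handed in; nothing more can be done
the job is handed in; nothing more can be done
```

The linchpin is in the hub with its ring shut, and I handed the job in at about 32 s of the 69 s. No verdict was reported.

- **Pin:** I gripped the collar and lightly touched the shank to the hub's top and one side. That put the hole about 3.7 mm above its drawn height. The pin then slid in with no noticeable resistance, and the collar seated at about 9 N on the wrist sensor.
- **Ring:** With the pin released, I swung the ring over the hub with closed fingers. I then pressed the end bar down with the fingers on either side of the tip. The force peaked at about 6 N and fell to zero as the ring snapped past the tip.

**Last checks:**
- **Ring shut:** the wrist picture shows the end bar under the tip. The side picture fits a ring angle of about 0 to 0.06 rad, against the 0.09 limit.
- **Collar:** it is not perfectly flush. I measured a gap of about 1.3 mm to the hub's face, within the 4 mm allowed, and left it. The gap was not visible when the pin was first seated.
- **Released:** the gripper is well clear of the pan, with about zero force on the wrist.
- **Other things:** the cup, jar, wrench and plain pin look unmoved in the final top view. I judged this by eye and did not measure it.

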